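Salt from the slide-out tray behind the jars

TASK

The salt shaker is on the slide-out tray under the wire deck of the steel rack, but the pepper mill, the brown-capped spice jar and the kitchen timer stand in the tray's way. Stand all three on the black side tray, pull the slide-out tray all the way out by its handle, and stand the shaker in the middle of the round coaster. Then push the tray fully home and put mill, jar and timer each back exactly where it stood, upright, without knocking anything over or shifting the tin and the dark-capped jar on the tray.

Things in the scene. Friction and masses are not known exactly. Their poses are not given: they have to be found in the camera images.
- pepper_mill: Turned wooden pepper mill, 58 mm diameter, 170 mm tall, 0.18 kg; its round head is 49 mm wide from 123 to 159 mm up, a 12 mm metal knob above (held by the head it can swing: grip it firmly). Origin: centre of the underside, z up. Starts on the hob glass (z = 0) in a row of three before the slide-out tray (80 mm apart, any order); it must return to its own spot there.
- spice_jar: Round glass spice jar with a brown cap, 41 mm diameter, 105 mm tall, 0.11 kg. Origin: centre of the underside, z up. Starts on the hob glass in the row of three in front of the slide-out tray; it must return to its own spot there.
- timer: White wind-up kitchen timer, 64 mm diameter (62 mm between fingers), 56 mm tall, a 26 mm wide grip on top from 43 mm up, 0.11 kg; dial fixed here. Origin: centre of the underside, z up. Starts on the hob glass in the row of three; it must return to its own spot. It is low, so the gripper's body may meet a taller neighbour: take it away last and put it back first.
- salt_shaker: Clear salt shaker with a domed grey top, 44 mm wide up to 74 mm and 34 mm above, 90 mm tall, 0.1 kg. Origin: centre of the underside, z up. Starts on the slide-out tray, under the wire deck, in a row across the tray with the tin and the dark-capped jar (80 mm apart, in any order). With the tray out it stands clear, about 115 mm in front of the deck.
- tin: Bystander: short food tin, 76 mm diameter, 58 mm tall, 0.255 kg, in the row on the slide-out tray. Origin: centre of the underside, z up. It rides along with the tray and must stay where it is on it.
- dark_jar: Bystander: spice jar with a black cap, 41 mm diameter, 105 mm tall, 0.11 kg, in the row on the slide-out tray. Origin: centre of the underside, z up. It rides along with the tray and must stay where it is on it.
- side_tray: Low black tray lying on the hob, 113 x 263 x 17 mm, fixed, long side along its own y (away from the robot, within 0.2 rad). Origin: centre of the underside, z up. Its flat floor, 9 mm above the origin, is 80 mm (own x) by 232 mm (own y); the mill, the jar and the timer are set aside on it, for example at own y = -80, 0 and +80 mm.
- coaster: Round wooden coaster lying on the hob, 92 mm diameter, 9 mm thick, fixed. Origin: centre of the underside, z up. A thing on it stands 9 mm above the origin. (Mind the wall cabinet to the right of all this, over y < -0.22 m, x > 0.53 m, z > 0.49 m: swing the arm in from the front.)
- tray (a joint): Slide of the steel slide-out tray (200 mm deep, 250 mm wide; floor top 20 mm, rim top 36 mm above the hob), the lower tier of a wire rack whose deck is 150 mm up. 0 is fully home, 0.15 m all the way out, straight towards the robot, square to the handle. It takes about 3 N plus drag, has no spring, stays where it is left; at up to 0.1 m/s it carries its load without slip.
- tray_handle (a point): Middle of the dark bow handle on the tray's front rim: a round bar 10 mm thick, 98 mm long, along its own y, 66 mm above the hob and 30 mm above the rim, to be pinched from above across the bar. Moves with the tray; its x axis points the way home, so the tray opens along -x. With the tray home the row of three stands 70 mm in front of it, and the deck's edge is 107 mm behind it.

How it is judged:
By the outcome, as a careful person would: the job done as asked, in the order asked, and still so for the second after the job is handed in, with the robot touching nothing.
It also fails if it takes over 152 s, if anything falls off the work surface, if the arm or the gripper's body presses on something with over 40 N, if the wrist force passes 120 N, or if a joint passes its speed limit or range.

ROBOT

A 7-joint arm with a two-finger parallel gripper is mounted at the origin on a cart in front of the work surface, level with it; the furniture and walls round the work are solid. World frame = base frame: x ahead of the robot, y to its left, z up, the work surface at z = 0. Lengths are in m, angles in rad, forces in N, time in s.
With the tool pointing down it reaches from about 0.4 to 0.85 m from the base axis. Payload 10.4 kg.
Tool frame: the origin (TCP) lies on the centre line of the jaws, within the pads' length; the fingertips stand r.tip_extent ahead of it and the grasp point (between the pads) lies 8 mm behind it (r.tip_extent is the distance from the TCP to the fingertips, in m); z points along the fingers, y is the direction in which the jaws open and shut (so a half turn about z gives the same grasp; the last joint's range is limited). The gripper opens to 87 mm and grips with 3 to 60 N. Pads are 19 mm wide; open, the fingers measure 117 mm over their backs; the gripper's body (75 mm by 190 mm) begins 51 mm behind the grasp point.
Start: joints at [-0.023, 0.332, -0.065, 1.46, 0.022, 1.35, -0.088], TCP at [0.625, 0, 0.234] pointing down, gripper open.
Joint ranges: [-2.6, 2.6], [-0.5, 2.12], [-1.47, 1.34], [0.16, 2.42], [-1.27, 4.41], [0.06, 2.06], [-2.6, 2.6]. Speed limits (rad/s): [2.22, 2.22, 2.79, 2.79, 3.14, 3.14, 3.14].

INTERFACE

Orientations are given as a unit quaternion [x, y, z, w].
In Python, from bench import r gives the robot as it stands.
- The arm moves only by the shell command python3 -m jog 'ROWS' [FORCE]. ROWS is JSON, a list of rows, each a list of 7 numbers: the shift along the tool's x, y, z in cm, then the turn, a rotation vector about the tool's x, y, z in rad, then the opening, from -1 (shut) to 1 (fully open). In form: [[tx, ty, tz, wx, wy, wz, jaw], ...]. A call has 1 to 20 rows; each row shifts and turns the commanded pose from where the row before left it, along the tool's axes as they then stand; what a row does not reach is not made up. A row lasts 1/8 s, in which the tool goes at most 62.5 mm and 10.7 degrees, less where a joint would pass 70% of its speed; a pose out of reach is approached as far as the arm can. A call with a gripper value outside its range is refused whole. The fingers move at their own pace and stop on an object; FORCE is the grip in N (left out, the last holds). Time passes only in rows, so rows that do not move let the fingers close. It gives the time, the measured TCP pose, the force and the opening at its end, in the units of the state.
- r.read_state(): the state, without advancing time (a new reading comes with each control period).
- r.camera(name): name is "scene" or "side" or "wrist"; returns a dict with "frame" (480x640x3 uint8, red, green, blue), "fx", "fy", "cx", "cy" (pixels), "camera_from_world" (4x4, takes a point from world to camera coordinates). Camera axes: x right, y down, z forward; pixel columns grow to the right and rows downward; lengths in m; the calibration is good to about 2 mm. A picture is of the moment at which its call begins. There is no depth.
- r.close_job(): hands the job in, once; it reports no verdict.
Trained networks look in a picture, given as the dict that the camera call returned (one of the last four; its "shot" number tells which), for a name from the list of things; names that differ only in an ending like _2 or _b are one class to them, and where a whole thing is asked for, a point or a joint stands for the part that bears it (a point fixed in the world has none). Each returns a list of dicts, best first, with "score" (0 to 1); they miss things now and then, are a little off and sometimes report something else, mostly with a low value. They report only what shows in the picture. A call takes as long as a camera call.
- r.search_frame(picture, thing): "rect" ([left, top, right, bottom] in pixels, round what is visible of it).
The state is a dict: "time": time; "joint_positions": joint angles; "joint_vel": joint speeds; "joint_torque": joint torques, N m; "ee_pos": TCP position; "eef_rot": TCP orientation; "ft_force": force on the tool from outside, world axes, zero at the start; "torque": the same for the moment, N m; "width": finger opening in m.
Only numpy, scipy, OpenCV 4.12 (cv2) and the standard library are available. Lean on these libraries where they do the work, as an engineer would, in place of code of your own. Each camera call takes 0.05 s, during which the arm holds its last target.

## Working session

There is one attempt and no reset: what is moved stays moved. The work goes in short steps, Python scripts to look and compute and a shell command to move; the robot and the scene stay as the last step left them, time stands still between calls to the robot, and variables do not carry over. Pictures are saved under pics/ and viewed, and the job is handed in when it is done.

```bash
ls; mkdir -p pics; cat > h.py <<'E'
from bench import r
import numpy as np, cv2
def shot(n,f):
    p=r.camera(n); cv2.imwrite('pics/'+f+'.png',cv2.cvtColor(p['frame'],cv2.COLOR_RGB2BGR)); return p
def ray(p,u,v):
    T=np.array(p['camera_from_world']);R=T[:3,:3];t=T[:3,3]
    o=-R.T@t; d=R.T@np.array([(u-p['cx'])/p['fx'],(v-p['cy'])/p['fy'],1]); return o,d/np.linalg.norm(d)
def atz(p,u,v,z):
    o,d=ray(p,u,v); return o+d*(z-o[2])/d[2]
def proj(p,X):
    T=np.array(p['camera_from_world']);c=T[:3,:3]@np.array(X)+T[:3,3]
    return np.array([p['fx']*c[0]/c[2]+p['cx'],p['fy']*c[1]/c[2]+p['cy']])
E
python3 - <<'E'
from h import *
for n in ['scene','side','wrist']:
    p=shot(n,n+'0'); o,d=ray(p,p['cx'],p['cy']); print(n,p['fx'],o.round(3),d.round(3))
    for t in ['pepper_mill','spice_jar','timer','salt_shaker','tin','dark_jar','side_tray','coaster','tray_handle']:
        q=r.search_frame(p,t)
        print(t,[(np.round(a['rect']).tolist(),round(a['score'],2)) for a in q[:2]])
s=r.read_state();print(s,r.tip_extent)
E
```

```text
pics
scene 560.264032840847 [0.14  0.859 0.993] [ 0.377 -0.587 -0.716]
pepper_mill [([367.0, 229.0, 400.0, 292.0], 0.98)]
spice_jar [([409.0, 208.0, 429.0, 248.0], 0.74)]
timer [([396.0, 242.0, 410.0, 269.0], 0.59)]
salt_shaker [([315.0, 192.0, 334.0, 230.0], 0.85)]
tin [([295.0, 214.0, 326.0, 250.0], 0.62), ([406.0, 208.0, 428.0, 250.0], 0.4)]
dark_jar [([338.0, 170.0, 357.0, 210.0], 0.83)]
side_tray [([239.0, 332.0, 374.0, 426.0], 0.59)]
coaster [([327.0, 318.0, 374.0, 353.0], 0.74), ([406.0, 208.0, 429.0, 249.0], 0.48)]
tray_handle [([280.0, 197.0, 401.0, 281.0], 0.6)]
side 455.15310545971465 [0.236 0.688 0.593] [ 0.441 -0.658 -0.611]
pepper_mill [([369.0, 186.0, 403.0, 272.0], 0.76)]
spice_jar [([410.0, 173.0, 434.0, 227.0], 0.97)]
timer [([399.0, 216.0, 415.0, 249.0], 0.83)]
salt_shaker [([312.0, 166.0, 325.0, 204.0], 0.62)]
tin [([275.0, 186.0, 314.0, 225.0], 0.56)]
dark_jar [([332.0, 139.0, 349.0, 188.0], 0.79)]
side_tray [([311.0, 169.0, 327.0, 205.0], 0.46), ([332.0, 141.0, 350.0, 184.0], 0.19)]
coaster [([318.0, 298.0, 375.0, 345.0], 0.95)]
tray_handle [([318.0, 298.0, 376.
[... 541 characters left out ...]
ositions': array([-0.02261323,  0.33219952, -0.06465568,  1.46012209,  0.02160652,
        1.34995819, -0.08848736]), 'joint_vel': array([ 0.00088774, -0.00098539, -0.00042356,  0.00047608, -0.00018799,
        0.001238  , -0.00118709]), 'joint_torque': array([ 1.63101555e-03, -6.23031092e+01,  2.55219784e-02, -3.90116537e+01,
       -6.10991358e-02,  3.16581654e-02,  4.55410873e-05]), 'ee_pos': array([ 6.24992202e-01, -4.61785947e-06,  2.33565157e-01]), 'eef_rot': array([ 7.07110630e-01,  7.07102933e-01, -2.48533518e-07,  5.76354955e-06]), 'ft_force': array([ 0.3991576 , -0.70607477,  0.13244579]), 'torque': array([-0.02161896,  0.03075492,  0.01191344]), 'width': 0.08710339328744927} 0.011
```

View pics/scene0.png

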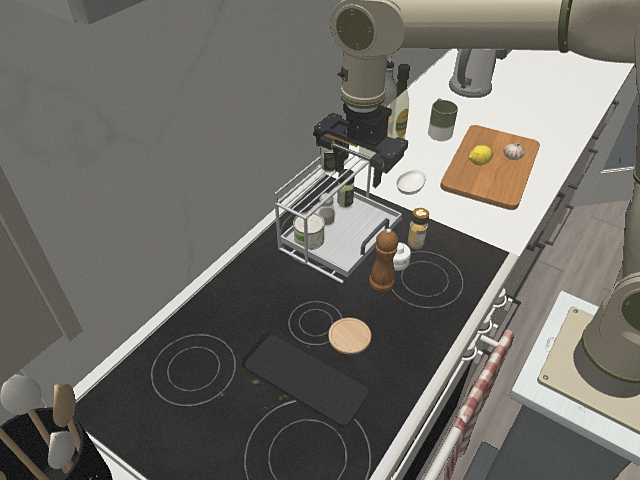

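View pics/side0.png

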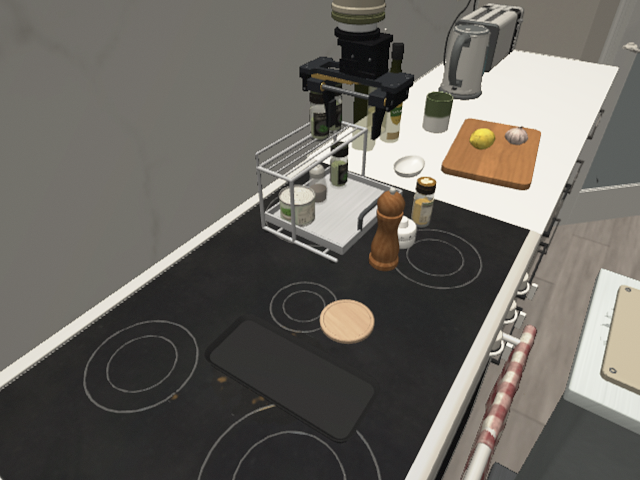

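View pics/wrist0.png

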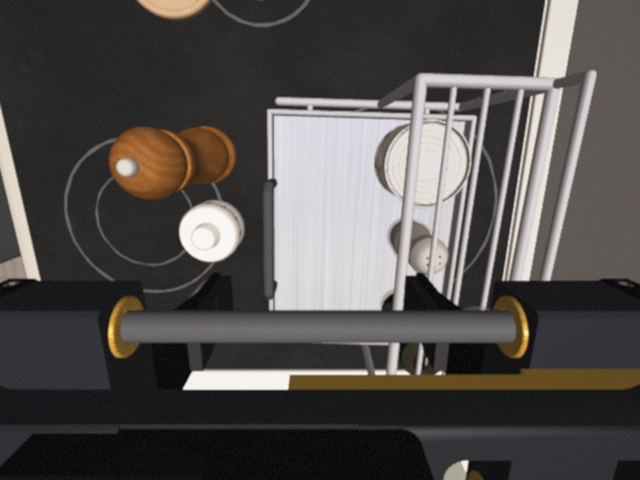

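```bash
python3 - <<'E'
from h import *
w=r.camera('wrist');s=r.camera('side');c=r.camera('scene')
for n,u,v,z in [('h1',269,182,.066),('h2',269,294,.066),('knob',126,167,.168),('timertop',204,237,.056),('tin',427,162,.058),('shaker',430,255,.088),('rimTL',270,111,.036),('rimBL',270,345,.036),('deckedge top',420,80,.15),('deckedge bot',396,372,.15)]:
    print(n,atz(w,u,v,z).round(4))
for nm,p,L in [('side',s,[('mill bot',384,268-4,0),('knob',391,190,.17),('jar cap',427,180,.105),('jarbot',423,222,0.0),('timer',404,222,.056),('coaster',347,320,.009),('dark',340,147,.105),('sh',319,169,.09),('t1',248,320,.017),('t2',374,383,.017),('t3',340,437,.017),('t4',208,353,.017)]),
  ('scene',c,[('knob',388,232,.17),('jar cap',420,211,.105),('timer',402,245,.056),('coaster',350,335,.009),('t1',281,334,.017),('t2',368,391,.017),('t3',347,424,.017),('t4',244,368,.017)])]:
  for n,u,v,z in L: print(nm,n,atz(p,u,v,z).round(4))
E
python3 - <<'E'
import cv2
for n,b,f in [('side0',(200,130,460,450),'cs'),('scene0',(230,160,450,430),'cc')]:
    im=cv2.imread(f'pics/{n}.png')[b[1]:b[3],b[0]:b[2]]
    k=min(800/im.shape[1],600/im.shape[0]); print(n,k)
    cv2.imwrite(f'pics/{f}.png',cv2.resize(im,None,fx=k,fy=k,interpolation=cv2.INTER_CUBIC))
E
```

```text
h1 [0.5812 0.0396 0.066 ]
h2 [ 0.5772 -0.0716  0.066 ]
knob [0.5078 0.0598 0.168 ]
timertop [ 0.5139 -0.0153  0.056 ]
tin [0.7264 0.0572 0.058 ]
shaker [ 0.7269 -0.0231  0.088 ]
rimTL [0.5804 0.103  0.036 ]
rimBL [ 0.5715 -0.1486  0.036 ]
deckedge top [0.6894 0.1122 0.15  ]
deckedge bot [ 0.6876 -0.0998  0.15  ]
side mill bot [0.5025 0.0651 0.    ]
side knob [0.5048 0.0657 0.17  ]
side jar cap [ 0.5018 -0.1054  0.105 ]
side jarbot [ 0.4954 -0.1058  0.    ]
side timer [ 0.5023 -0.0099  0.056 ]
side coaster [0.4849 0.2349 0.009 ]
side dark [ 0.7281 -0.131   0.105 ]
side sh [ 0.7266 -0.0415  0.09  ]
side t1 [0.6179 0.3321 0.017 ]
side t2 [0.3872 0.3218 0.017 ]
side t3 [0.3856 0.4179 0.017 ]
side t4 [0.6252 0.4171 0.017 ]
scene knob [0.504  0.0672 0.17  ]
scene jar cap [ 0.5055 -0.1022  0.105 ]
scene timer [ 0.5051 -0.0225  0.056 ]
scene coaster [0.4847 0.237  0.009 ]
scene t1 [0.6043 0.3225 0.017 ]
scene t2 [0.3813 0.3354 0.017 ]
scene t3 [0.3781 0.4171 0.017 ]
scene t4 [0.6153 0.4313 0.017 ]
side0 1.875
scene0 2.2222222222222223
```

View pics/cs.png

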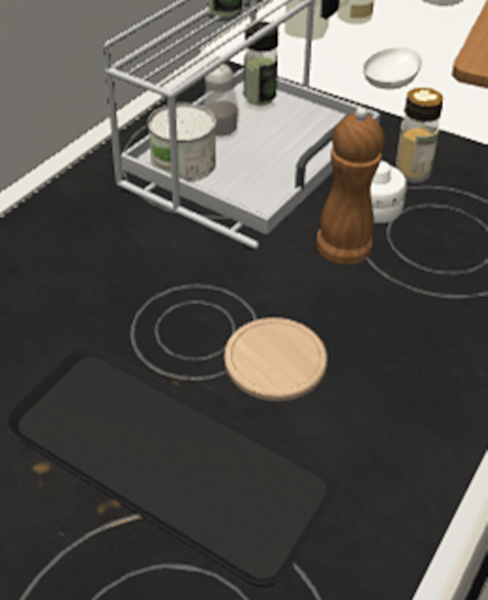

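View pics/cc.png

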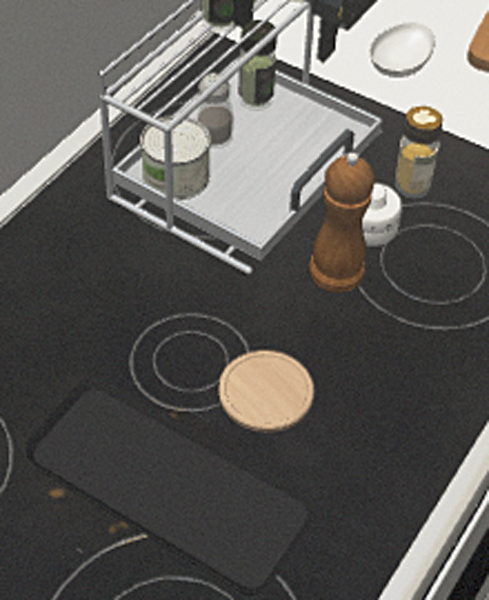

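```bash
python3 -m jog '[[0,-2,-3,0,0,-0.1,1],[-0.5,-2,-3,0,0,-0.18,1],[0,0,0,0,0,-0.18,1],[0,0,0,0,0,-0.18,1],[0,0,0,0,0,-0.18,1],[0,0,0,0,0,-0.18,1],[0,0,0,0,0,-0.18,1],[0,0,0,0,0,-0.18,1],[0,0,0,0,0,-0.18,1],[0,0,0,0,0,-0.03,1],[0,0,0,0,0,0,1],[0,0,0,0,0,0,1]]' 40
python3 - <<'E'
from h import *
p=shot('wrist','w1')
for t in ['pepper_mill','spice_jar','timer','coaster','tray_handle']:
        q=r.search_frame(p,t)
        print(t,[(np.round(a['rect']).tolist(),round(a['score'],2)) for a in q[:2]])
print(r.read_state()['joint_positions'].round(2))
E
```

```text
time: 3.15
ee_pos: [0.5856, -0.007, 0.2936]
eef_rot: [0.002, 1.0, -0.0, 0.0]
ft_force: [0.4, -0.1, 1.6]
width: 0.0871
pepper_mill [([350.0, 104.0, 429.0, 163.0], 0.95)]
spice_jar [([199.0, 108.0, 260.0, 154.0], 0.84), ([199.0, 188.0, 410.0, 348.0], 0.23)]
timer [([284.0, 118.0, 336.0, 169.0], 0.87), ([202.0, 190.0, 408.0, 345.0], 0.74)]
coaster [([479.0, 78.0, 559.0, 160.0], 0.8)]
tray_handle [([199.0, 192.0, 410.0, 346.0], 0.73)]
[ 0.12  0.23 -0.22  1.47  0.05  1.45  1.47]
```

View pics/w1.png

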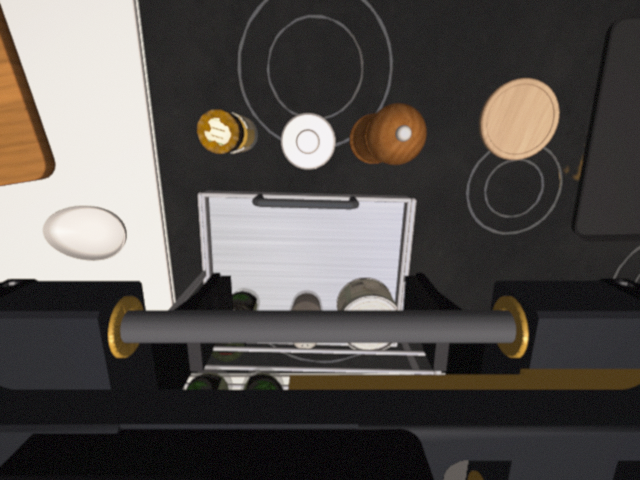

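```bash
python3 - <<'E'
from h import *
im=cv2.imread('pics/w1.png')[90:220,180:450]
cv2.imwrite('pics/w1z.png',cv2.resize(im,None,fx=2.96,fy=2.96,interpolation=cv2.INTER_CUBIC))
E
```

```text
(no output)
```

View pics/w1z.png

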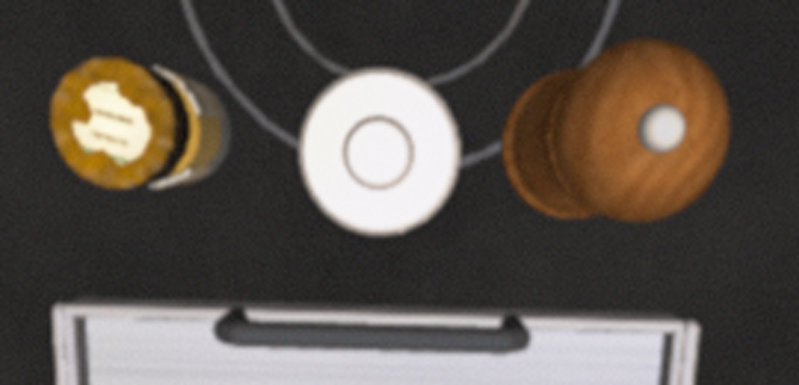

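```bash
python3 - <<'E'
from h import *
p=r.camera('wrist'); c=r.camera('scene')
f=lambda X,Y:(180+X/2.96,90+Y/2.96)
for n,X,Y,z in [('timer',378,152,.056),('timerbody',380,152,.035),('jarcap',114,123,.105),('knob',662,128,.17),('millbase',567,145,0.005),('hl',220,329,.066),('hr',524,337,.066),('rim1',58,312,.036),('rim2',694,330,.036)]:
    print(n,atz(p,*f(X,Y),z).round(4))
print('coaster',atz(p,519.5,119,.009))
# verify in scene/side with overlays
E
```

```text
timer [ 0.5122 -0.0163  0.056 ]
timerbody [ 0.5122 -0.0161  0.035 ]
jarcap [ 0.5034 -0.0985  0.105 ]
knob [0.5063 0.0597 0.17  ]
millbase [0.5094 0.0602 0.005 ]
hl [ 0.5756 -0.0753  0.066 ]
hr [0.5786 0.0379 0.066 ]
rim1 [ 0.5738 -0.1451  0.036 ]
rim2 [0.581  0.1095 0.036 ]
coaster [0.48647993 0.23471748 0.009     ]
```

```bash
python3 -m jog '[[3.9,3.3,0,0,0,0,1],[3.9,3.4,0,0,0,0,1],[0,0,3,0,0,0,1],[0,0,4,0,0,0,1],[0,0,4,0,0,0,1],[0,0,3,0,0,0,1],[0,0,2.2,0,0,0,1],[0,0,0,0,0,0,1],[0,0,0,0,0,0,1]]'
python3 - <<'E'
from h import *
for n in ['wrist','side']:
    p=shot(n,n[0]+'2')
im=cv2.imread('pics/s2.png')[120:320,300:480]
cv2.imwrite('pics/s2z.png',cv2.resize(im,None,fx=3,fy=3))
E
```

```text
time: 4.68
ee_pos: [0.5082, 0.0602, 0.1326]
eef_rot: [0.0, 1.0, 0.0, 0.001]
ft_force: [-0.1, 0.5, 0.9]
width: 0.0869
```

View pics/w2.png

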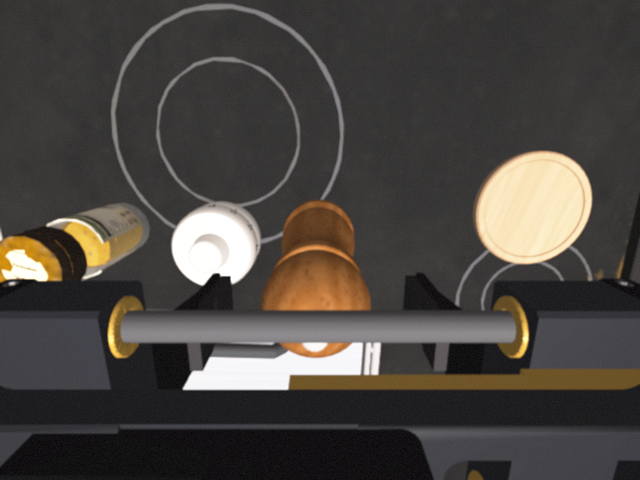

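View pics/s2z.png

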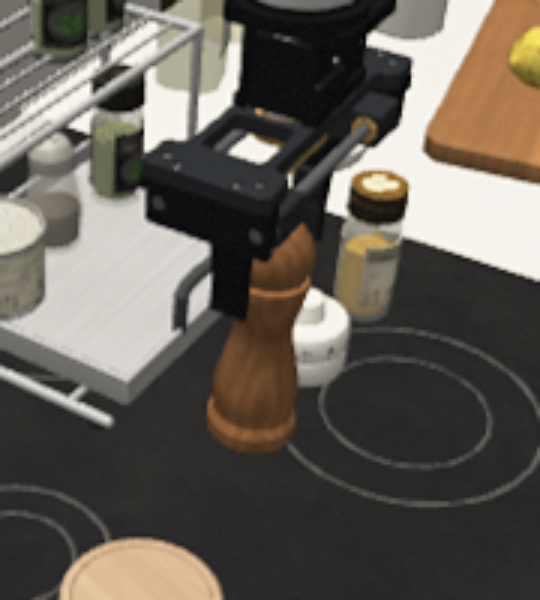

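```bash
python3 - <<'E'
from h import *
p=r.camera('wrist')
for n,u,v,z in [('knob',314,346,.167),('head',316.5,None,None),('timer',208,252,.056),('basefront',318,201,0.006),('coaster',532,208,.009)]:
    if v: print(n,atz(p,u,v,z).round(4))
print(proj(p,[.508,.06,.167]),proj(p,[.508-.029,.06,.006]))
E
```

```text
knob [0.511  0.0601 0.167 ]
timer [ 0.5089 -0.0142  0.056 ]
basefront [0.4817 0.0619 0.006 ]
coaster [0.4868 0.2341 0.009 ]
[313.76872391 339.00781287] [315.69547512 197.64343461]
```

```bash
python3 -m jog '[[-0.2,0,0,0,0,0,1],[0,0,0,0,0,0,-1],[0,0,0,0,0,0,-1],[0,0,0,0,0,0,-1],[0,0,0,0,0,0,-1],[0,0,0,0,0,0,-1],[0,0,0,0,0,0,-1],[0,0,0,0,0,0,-1]]' 50
python3 - <<'E'
from h import *
p=shot('side','s3')
im=cv2.imread('pics/s3.png')[120:320,300:480]
cv2.imwrite('pics/s3z.png',cv2.resize(im,None,fx=3,fy=3))
w=shot('wrist','w3')
E
```

```text
time: 5.82
ee_pos: [0.5097, 0.0602, 0.1315]
eef_rot: [0.0, 1.0, 0.0, 0.0]
ft_force: [-0.9, 1.4, -0.5]
width: 0.0464
```

View pics/s3z.png

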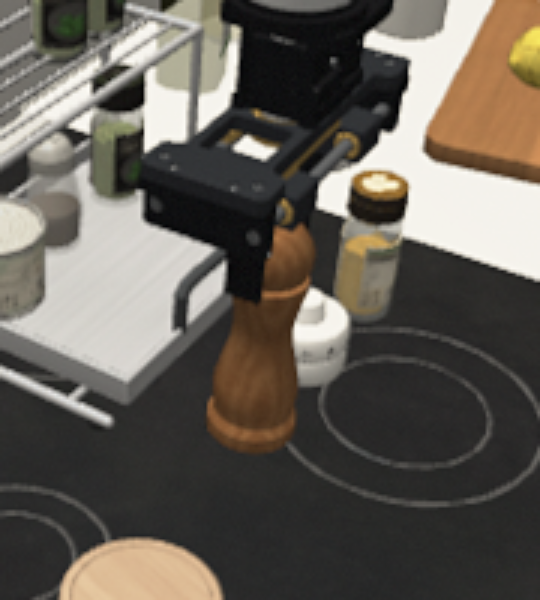

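View pics/w3.png

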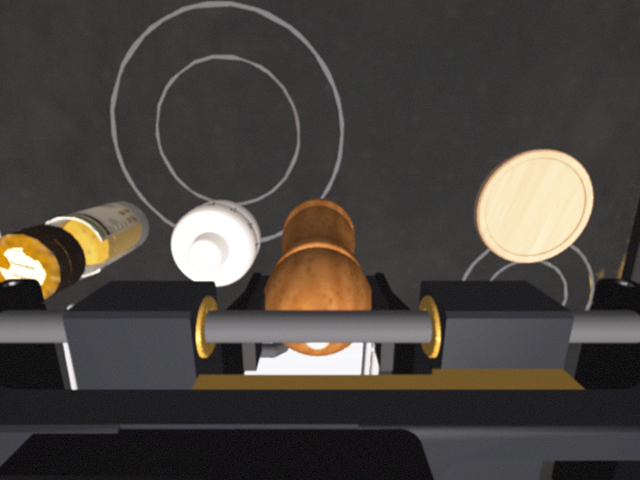

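```bash
python3 -m jog '[[0,0,-1,0,0,0,-1],[0,0,-2,0,0,0,-1],[0,0,-2,0,0,0,-1],[0,1,-1,0,0,0,-1],[0,2,0,0,0,0,-1],[-0.5,3,0,0,0,0,-1],[-1,3.4,0,0,0,0,-1],[-1,3.6,0,0,0,0,-1],[-1,3.6,0,0,0,0,-1],[-1,3.6,0,0,0,0,-1],[-1,3.6,0,0,0,0,-1],[-1,3,0,0,0,0,-1],[-0.5,2.3,0,0,0,0,-1],[0,1.5,0,0,0,0,-1],[0,1,0,0,0,0,-1],[0,0,0,0,0,0,-1],[0,0,0,0,0,0,-1]]'
python3 - <<'E'
from h import *
w=shot('wrist','w4');shot('scene','c4')
E
```

```text
time: 8.05
ee_pos: [0.5802, 0.3751, 0.1917]
eef_rot: [0.001, 1.0, -0.0, 0.0]
ft_force: [0.8, -0.4, -1.2]
width: 0.0464
```

View pics/w4.png

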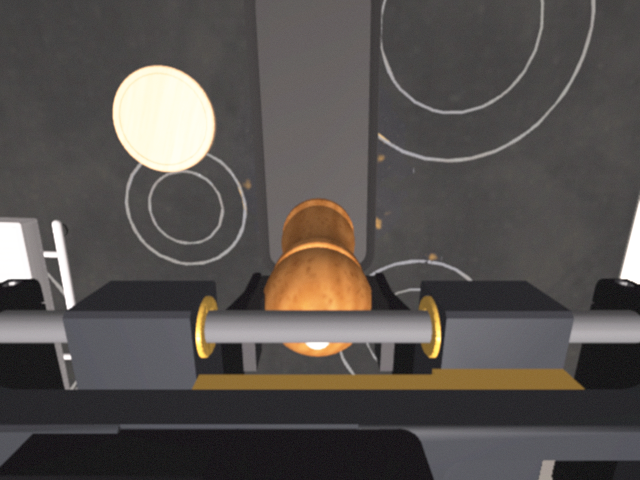

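View pics/c4.png

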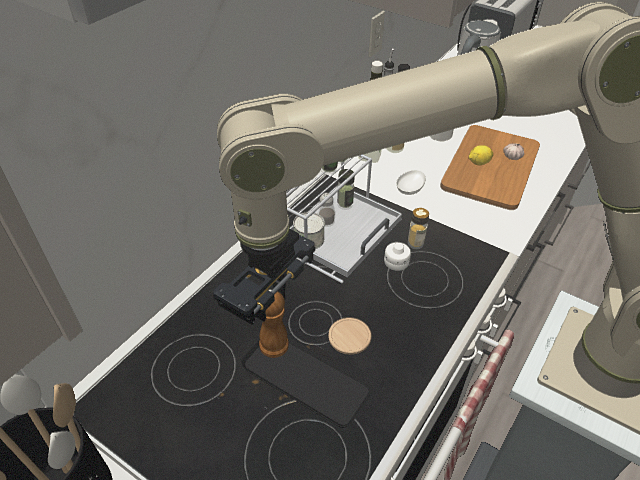

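```bash
python3 - <<'E'
from h import *
im=cv2.imread('pics/w4.png')[0:285,225:415]
im=np.clip(im.astype(float)*2.2-40,0,255).astype(np.uint8)
cv2.imwrite('pics/w4z.png',cv2.resize(im,None,fx=2.1,fy=2.1,interpolation=cv2.INTER_CUBIC))
E
```

```text
(no output)
```

View pics/w4z.png

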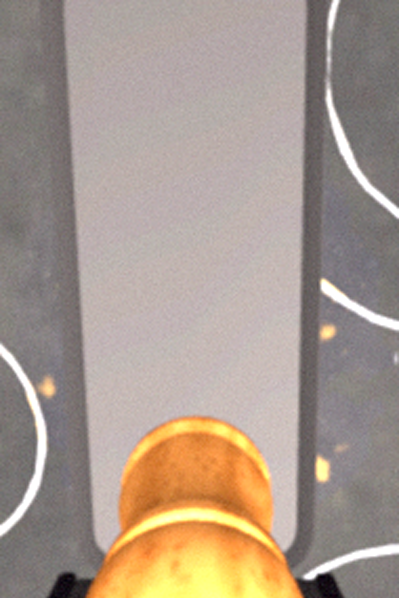

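```bash
python3 - <<'E'
from h import *
p=r.camera('wrist')
f=lambda X,Y:(225+X/2.1,Y/2.1)
for X,Y,z in [(65,0,.01),(305,0,.01),(93,480,.01),(297,480,.01),(195,548,.01),(200,568,.017),(42,0,.017),(326,0,.017),(72,480,.015),(315,480,.015)]:
    print(X,Y,atz(p,*f(X,Y),z).round(4))
p=r.camera('scene')
E
```

```text
65 0 [0.3931 0.3249 0.01  ]
305 0 [0.3932 0.4205 0.01  ]
93 480 [0.59   0.3285 0.01  ]
297 480 [0.5901 0.4246 0.01  ]
195 548 [0.624  0.3766 0.01  ]
200 568 [0.6316 0.3789 0.017 ]
42 0 [0.3955 0.317  0.017 ]
326 0 [0.3956 0.4277 0.017 ]
72 480 [0.5888 0.3195 0.015 ]
315 480 [0.5889 0.4323 0.015 ]
```

```bash
python3 -m jog '[[0,0,1.5,0,0,0,-1],[0,0,1.5,0,0,0,-1],[0,0,1,0,0,0,-1],[0,0,0.6,0,0,0,-1],[0,0,0.3,0,0,0,-1],[0,0,0.2,0,0,0,-1],[0,0,0,0,0,0,-1]]'
python3 - <<'E'
from h import *
print(r.read_state()['ft_force']);shot('side','s5')
E
```

```text
time: 9.12
ee_pos: [0.58, 0.3761, 0.1408]
eef_rot: [0.0, 1.0, 0.0, 0.0]
ft_force: [0.7, -0.5, -1.5]
width: 0.0464
[ 0.651126   -0.48263731 -1.47360878]
```

View pics/s5.png

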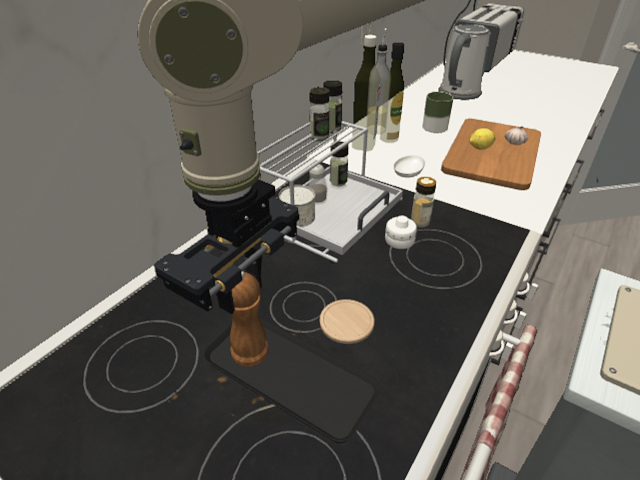

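Nearly down; weight still on the tool. Lower a millimetre or so at a time until contact.

```bash
python3 -m jog '[[0,0,0.1,0,0,0,-1],[0,0,0,0,0,0,-1]]'; python3 -m jog '[[0,0,0.1,0,0,0,-1],[0,0,0,0,0,0,-1]]'
```

```text
time: 9.43
ee_pos: [0.5803, 0.3762, 0.1404]
eef_rot: [0.0, 1.0, 0.0, 0.001]
ft_force: [-1.3, -1.7, 2.8]
width: 0.0465
time: 9.68
ee_pos: [0.5807, 0.3763, 0.1403]
eef_rot: [0.001, 1.0, 0.0, 0.001]
ft_force: [-1.0, -2.4, 9.7]
width: 0.0469
```

```bash
python3 -m jog '[[0,0,0,0,0,0,1],[0,0,0,0,0,0,1],[0,0,0,0,0,0,1],[0,0,0,0,0,0,1],[0,0,-2,0,0,0,1],[0,0,-4,0,0,0,1],[0,0,-4,0,0,0,1],[0,-2,-1,0,0,0,1],[0,-4,0,0,0,0,1],[0,-5,0,0,0,0,1],[0,-5,0,0,0,0,1],[0,-5,0,0,0,0,1],[0,-5,0,0,0,0,1],[1,-5,0,0,0,0,1],[1,-5,0,0,0,0,1],[1,-5,0,0,0,0,1],[1,-4,0,0,0,0,1],[1,-2,0,0,0,0,1],[0,-0.4,0,0,0,0,1],[0,0,0,0,0,0,1]]'
python3 - <<'E'
from h import *
w=shot('wrist','w6');c=shot('side','s6')
E
```

```text
time: 12.18
ee_pos: [0.5297, -0.0973, 0.2488]
eef_rot: [0.0, 1.0, 0.0, 0.0]
ft_force: [0.2, 1.1, -0.0]
width: 0.087
```

View pics/w6.png

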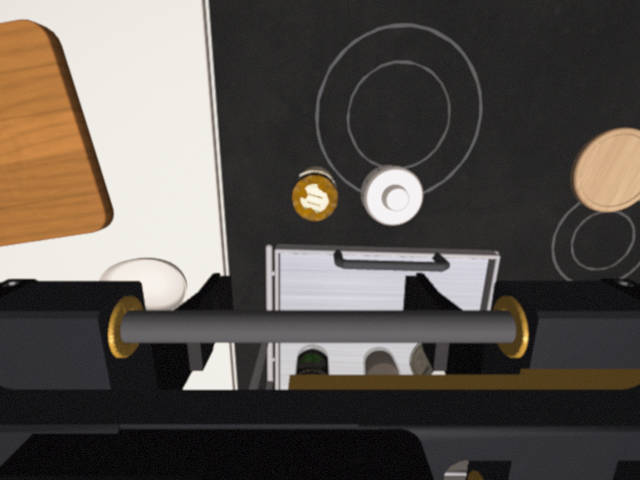

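View pics/s6.png

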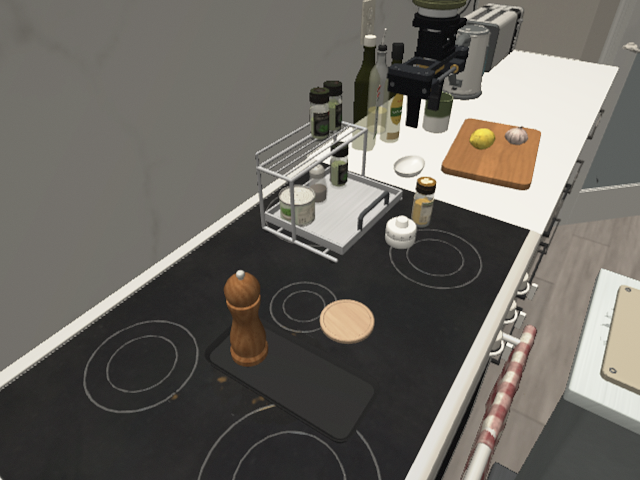

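```bash
python3 - <<'E'
from h import *
p=r.camera('wrist')
for n,u,v,z in [('cap',315,197,.105),('timer',396,198,.056),('timerbody',392,195,.035),('handL',336,258,.066),('handR',448,262,.066)]:
    print(n,atz(p,u,v,z).round(4))
E
```

```text
cap [ 0.5023 -0.0975  0.105 ]
timer [ 0.5107 -0.017   0.056 ]
timerbody [ 0.5108 -0.0167  0.035 ]
handL [ 0.5705 -0.0764  0.066 ]
handR [0.5746 0.0379 0.066 ]
```

```bash
python3 -m jog '[[2.6,0,1,0,0,0,1],[0,0,4,0,0,0,1],[0,0,4,0,0,0,1],[0,0,4,0,0,0,1],[0,0,3,0,0,0,1],[0,0,1.5,0,0,0,1],[0,0,0.8,0,0,0,1],[0,0,0,0,0,0,1],[0,0,0,0,0,0,1]]'
python3 - <<'E'
from h import *
w=shot('wrist','w7')
print(proj(w,[.504,-.098,.105]))
E
```

```text
time: 13.45
ee_pos: [0.5043, -0.098, 0.0666]
eef_rot: [0.0, 1.0, -0.0, 0.001]
ft_force: [0.1, -0.1, 0.3]
width: 0.0871
[314.09133744 345.57358959]
```

View pics/w7.png

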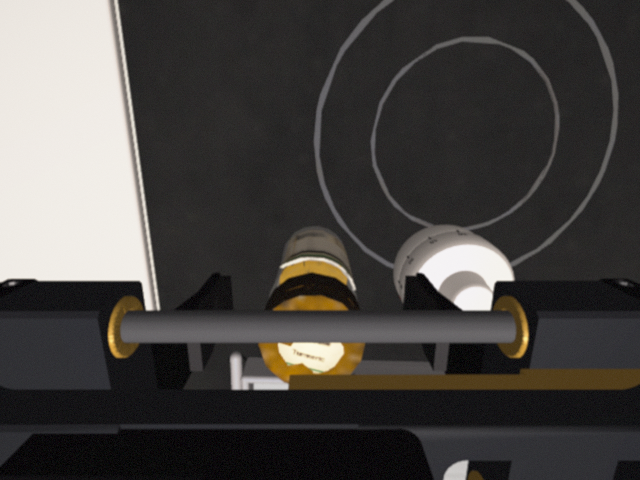

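```bash
python3 - <<'E'
from h import *
p=r.camera('wrist')
print(atz(p,316,227,0.004)+[.0205,0,0],atz(p,312,387,.105),atz(p,312,337,.105),atz(p,470,288,.056))
print(atz(p,259,337,.1),atz(p,365,337,.1))
E
```

```text
[ 0.50386886 -0.09775217  0.004     ] [ 0.52209463 -0.09887513  0.105     ] [ 0.50032885 -0.09879187  0.105     ] [ 0.50233848 -0.01960226  0.056     ]
[ 0.50340183 -0.11927864  0.1       ] [ 0.50338511 -0.07848069  0.1       ]
```

```bash
python3 -m jog '[[0.1,-0.05,0,0,0,0,1],[0,0,0,0,0,0,-1],[0,0,0,0,0,0,-1],[0,0,0,0,0,0,-1],[0,0,0,0,0,0,-1],[0,0,0,0,0,0,-1],[0,0,0,0,0,0,-1],[0,0,0,0,0,0,-1],[0,0,0,0,0,0,-1]]' 35
```

```text
time: 14.68
ee_pos: [0.5025, -0.0984, 0.0655]
eef_rot: [0.0, 1.0, 0.0, 0.0]
ft_force: [0.5, -0.4, 0.5]
width: 0.0403
```

```bash
python3 -m jog '[[0,0,-1,0,0,0,-1],[0,0,-3,0,0,0,-1],[0,0,-3,0,0,0,-1],[0,1,-2,0,0,0,-1],[0,2,0,0,0,0,-1],[0.1,3,0,0,0,0,-1],[0.1,4,0,0,0,0,-1],[0.1,4.5,0,0,0,0,-1],[0.1,4.5,0,0,0,0,-1],[0,4.5,0,0,0,0,-1],[0,4.5,0,0,0,0,-1],[0,4.5,0,0,0,0,-1],[0,4.5,0,0,0,0,-1],[0,4,0,0,0,0,-1],[0,3,0,0,0,0,-1],[0,2,0,0,0,0,-1],[0,1.3,0,0,0,0,-1],[0,0,0,0,0,0,-1],[0,0,2,0,0,0,-1]]'
```

```text
time: 17.05
ee_pos: [0.5002, 0.3741, 0.1362]
eef_rot: [0.001, 1.0, 0.001, 0.001]
ft_force: [0.2, 0.6, -1.4]
width: 0.04
```

```bash
python3 -m jog '[[0.2,0,2,0,0,0,-1],[0,0,2,0,0,0,-1],[0,0,1.2,0,0,0,-1],[0,0,0.5,0,0,0,-1],[0,0,0.2,0,0,0,-1],[0,0,0.1,0,0,0,-1],[0,0,0.05,0,0,0,-1],[0,0,0,0,0,0,-1]]'
```

```text
time: 18.05
ee_pos: [0.497, 0.3747, 0.0753]
eef_rot: [0.0, 1.0, 0.0, 0.0]
ft_force: [-0.0, 0.2, -0.5]
width: 0.0403
```

```bash
python3 -m jog '[[0,0,0.1,0,0,0,-1],[0,0,0,0,0,0,-1]]'; python3 -m jog '[[0,0,0,0,0,0,1],[0,0,0,0,0,0,1],[0,0,0,0,0,0,1],[0,0,0,0,0,0,1],[0,0,-2,0,0,0,1],[0,0,-4,0,0,0,1],[0,0,-4,0,0,0,1],[0,-2,-2,0,0,0,1],[0,-4,0,0,0,0,1],[0,-5,0,0,0,0,1],[0,-5,0,0,0,0,1],[-1,-5,0,0,0,0,1],[-1,-5,0,0,0,0,1],[-1,-5,0,0,0,0,1],[0,-5,0,0,0,0,1],[0,-2,0,0,0,0,1],[0,-1,0,0,0,0,1],[0,0,0,0,0,0,1],[0,0,0,0,0,0,1]]'
python3 - <<'E'
from h import *
w=shot('wrist','w8');c=shot('side','s8')
E
```

```text
time: 18.3
ee_pos: [0.4971, 0.3747, 0.0743]
eef_rot: [0.0, 1.0, 0.0, 0.0]
ft_force: [0.3, -0.1, 1.7]
width: 0.0403
time: 20.68
ee_pos: [0.5267, -0.0139, 0.1944]
eef_rot: [-0.001, 1.0, 0.0, 0.0]
ft_force: [0.1, 0.5, -0.4]
width: 0.0869
```

View pics/w8.png

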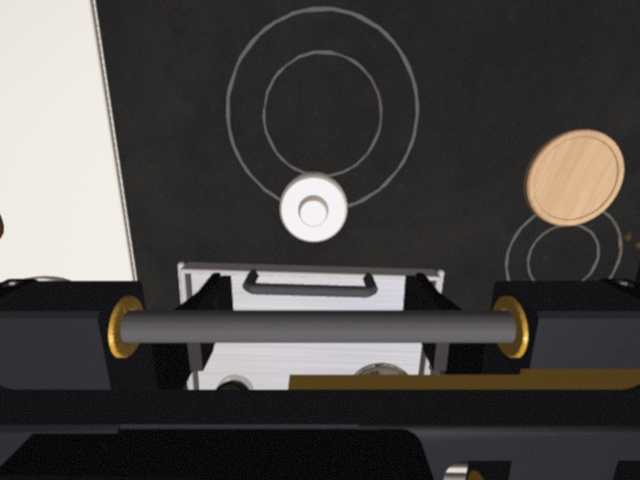

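View pics/s8.png

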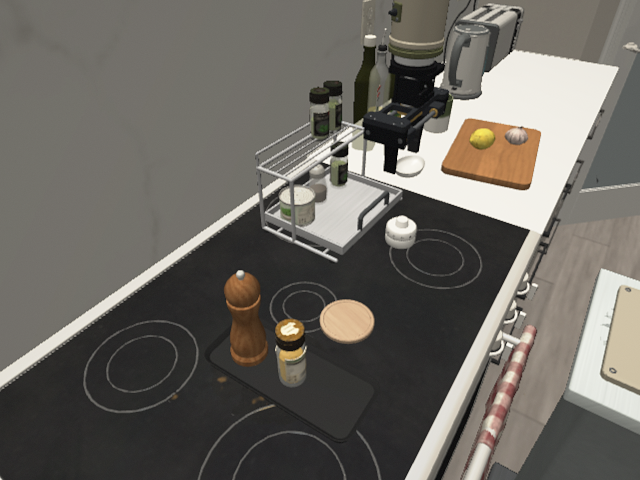

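Both stand on the side tray. Timer grip at about (313,211) in the wrist image, handle ends (246,287)–(377,291).

```bash
python3 - <<'E'
from h import *
p=r.camera('wrist')
for n,u,v,z in [('timer',313,211,.056),('timerbody',313.5,208,.035),('handL',246,287,.068),('handR',377,291,.068),('rimL',182,266,.036),('rimR',442,272,.036),('coaster',575.5,178,.009)]:
    print(n,atz(p,u,v,z).round(4))
q=r.search_frame(p,'timer');print(q[0]['rect'])
E
```

```text
timer [ 0.5102 -0.0168  0.056 ]
timerbody [ 0.5115 -0.0166  0.035 ]
handL [ 0.5747 -0.0746  0.068 ]
handR [0.5782 0.0389 0.068 ]
rimL [ 0.5673 -0.1412  0.036 ]
rimR [0.5728 0.1058 0.036 ]
coaster [0.4866 0.235  0.009 ]
[280.5, 173.7, 346.4, 242.4]
```

```bash
python3 -m jog '[[1.7,-0.3,1,0,0,0,1],[0,0,4,0,0,0,1],[0,0,4,0,0,0,1],[0,0,4,0,0,0,1],[0,0,2,0,0,0,1],[0,0,1.2,0,0,0,1],[0,0,0.8,0,0,0,1],[0,0,0,0,0,0,1],[0,0,0,0,0,0,1]]'
python3 - <<'E'
from h import *
w=shot('wrist','w9')
print(proj(w,[.5095,-.0167,.056]))
E
```

```text
time: 22.0
ee_pos: [0.5102, -0.0184, 0.0248]
eef_rot: [0.0, 1.0, -0.0, 0.001]
ft_force: [-0.9, -0.5, -0.4]
width: 0.0872
[318.70674334 334.17156509]
```

View pics/w9.png

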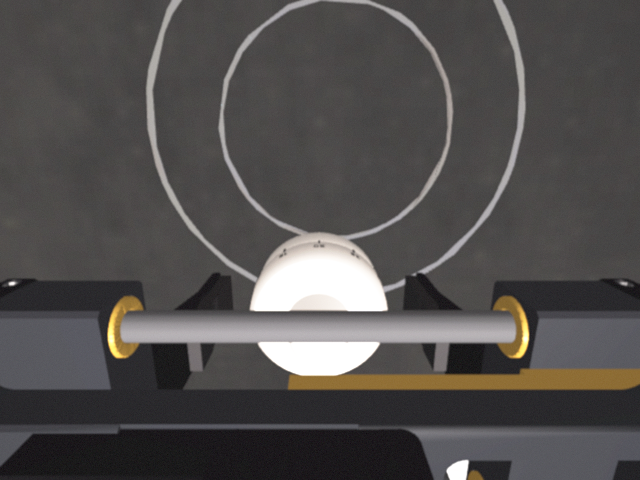

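```bash
python3 - <<'E'
from h import *
p=r.camera('wrist')
print(atz(p,319,376,.040)-[.032,0,0],atz(p,319,233,.012)+[.032,0,0])
E
python3 -m jog '[[0,0,0,0,0,0,-1],[0,0,0,0,0,0,-1],[0,0,0,0,0,0,-1],[0,0,0,0,0,0,-1],[0,0,0,0,0,0,-1],[0,0,0,0,0,0,-1]]' 35
```

```text
[ 0.50879063 -0.0164892   0.04      ] [ 0.51214419 -0.01647357  0.012     ]
time: 22.85
ee_pos: [0.5096, -0.0184, 0.0241]
eef_rot: [0.0, 1.0, -0.0, 0.0]
ft_force: [-0.3, 1.0, 0.2]
width: 0.0611
```

```bash
python3 -m jog '[[0,0,-1,0,0,0,-1],[0,0,-2,0,0,0,-1],[1,1,-2,0,0,0,-1],[2,2,0,0,0,0,-1],[2,3,0,0,0,0,-1],[2,4,0,0,0,0,-1],[1.7,4,0,0,0,0,-1],[0.5,4,0,0,0,0,-1],[0,4,0,0,0,0,-1],[0,4,0,0,0,0,-1],[0,4,0,0,0,0,-1],[0,3.5,0,0,0,0,-1],[0,2.5,0,0,0,0,-1],[0,2,0,0,0,0,-1],[0,1.1,0,0,0,0,-1],[0,0,1,0,0,0,-1],[0,0,1.5,0,0,0,-1],[0,0,1,0,0,0,-1],[0,0,0.4,0,0,0,-1],[0,0,0,0,0,0,-1]]'
```

```text
time: 25.35
ee_pos: [0.4179, 0.3724, 0.0348]
eef_rot: [0.0, 1.0, -0.0, -0.0]
ft_force: [0.2, 0.8, -0.6]
width: 0.0607
```

```bash
python3 -m jog '[[0,0,0.1,0,0,0,-1],[0,0,0,0,0,0,-1]]';  python3 -m jog '[[0,0,0.1,0,0,0,-1],[0,0,0,0,0,0,-1]]'
```

```text
time: 25.6
ee_pos: [0.4181, 0.3728, 0.0344]
eef_rot: [0.0, 1.0, 0.0, 0.0]
ft_force: [1.0, 0.8, -1.3]
width: 0.0611
time: 25.85
ee_pos: [0.4179, 0.3727, 0.0331]
eef_rot: [0.0, 1.0, 0.0, 0.0]
ft_force: [0.0, -0.2, -2.2]
width: 0.0612
```

```bash
python3 -m jog '[[0,0,0.1,0,0,0,-1],[0,0,0,0,0,0,-1]]'
```

```text
time: 26.1
ee_pos: [0.418, 0.3728, 0.0328]
eef_rot: [0.0, 1.0, -0.0, 0.0]
ft_force: [-3.5, -2.7, 6.9]
width: 0.0607
```

```bash
python3 -m jog '[[0,0,0,0,0,0,1],[0,0,0,0,0,0,1],[0,0,-1,0,0,0,1],[0,0,-4,0,0,0,1],[0,0,-5,0,0,0,1],[0,0,-5,0,0,0,1],[0,-4,-2,0,0,0,1],[0,-5,0,0,0,0,1],[0,-5,0,0,0,0,1],[-1,-5,0,0,0,0,1],[-2.5,-5,0,0,0,0,1],[-2.5,-5,0,0,0,0,1],[-2.5,-5,0,0,0,0,1],[-2.5,-3,0,0,0,0,1],[-2.5,-2,0,0,0,0,1],[-2.4,-0.1,0,0,0,0.1,1],[0,0,0,0,0,0.18,1],[0,0,0,0,0,0.18,1],[0,0,0,0,0,0.18,1],[0,0,0,0,0,0.18,1]]'
python3 -m jog '[[0,0,0,0,0,0.18,1],[0,0,0,0,0,0.18,1],[0,0,0,0,0,0.18,1],[0,0,0,0,0,0.18,1],[0,0,0,0,0,0.06,1],[0,0,0,0,0,0,1],[0,0,0,0,0,0,1]]'
python3 - <<'E'
from h import *
w=shot('wrist','w10');c=shot('side','s10')
q=r.read_state()['eef_rot']
from scipy.spatial.transform import Rotation as R
print(R.from_quat(q).as_matrix().round(3))
E
```

```text
time: 28.6
ee_pos: [0.5767, -0.0182, 0.2027]
eef_rot: [0.402, 0.916, 0.0, 0.0]
ft_force: [-0.1, -0.1, 0.8]
width: 0.0871
time: 29.48
ee_pos: [0.5766, -0.0183, 0.2024]
eef_rot: [0.717, 0.697, 0.0, 0.0]
ft_force: [0.9, 0.2, -0.8]
width: 0.0873
[[ 0.029  1.     0.   ]
 [ 1.    -0.029  0.   ]
 [ 0.     0.    -1.   ]]
```

View pics/w10.png

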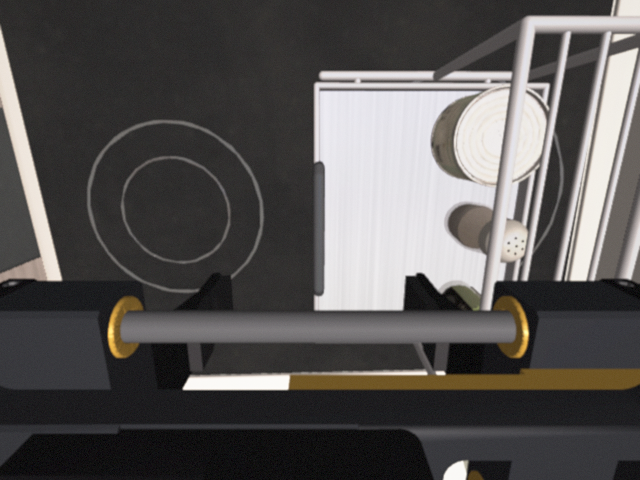

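View pics/s10.png

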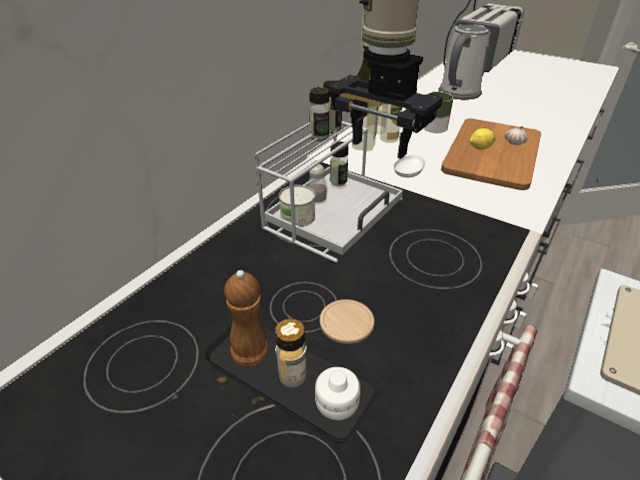

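```bash
python3 - <<'E'
from h import *
p=r.camera('wrist')
a=atz(p,319,163,.066);b=atz(p,319,294,.066);print(a.round(4),b.round(4),((a+b)/2).round(4))
for n,u,v,z in [('shaker top',515,241,.106),('tin top',499,135,.078),('rimT',317,86,.036)]: print(n,atz(p,u,v,z).round(4))
for u in (500,520,540): print(atz(p,u,30,.15).round(4))
E
python3 -m jog '[[0,0,3,0,0,0,1],[0,0,4,0,0,0,1],[0,0,4,0,0,0,1],[0,0,2,0,0,0,1],[0,0,1,0,0,0,1],[0,0,0.4,0,0,0,1],[0,0,0,0,0,0,1]]'
python3 - <<'E'
from h import *
w=shot('wrist','w11');c=shot('side','s11')
E
```

```text
[0.5799 0.0399 0.066 ] [ 0.5769 -0.0756  0.066 ] [ 0.5784 -0.0178  0.066 ]
shaker top [ 0.724  -0.0185  0.106 ]
tin top [0.7176 0.0577 0.078 ]
rimT [0.58  0.102 0.036]
[0.6761 0.1101 0.15  ]
[0.6866 0.1098 0.15  ]
[0.6971 0.1096 0.15  ]
time: 30.5
ee_pos: [0.5771, -0.0184, 0.0587]
eef_rot: [0.718, 0.696, 0.0, 0.0]
ft_force: [-0.6, 0.4, -0.2]
width: 0.087
```

View pics/w11.png

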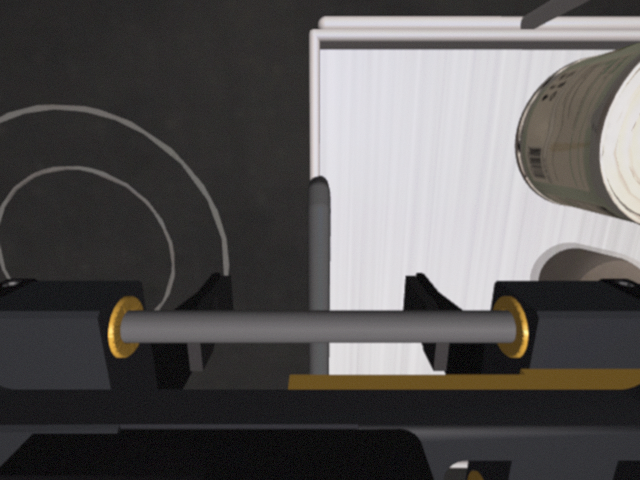

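View pics/s11.png

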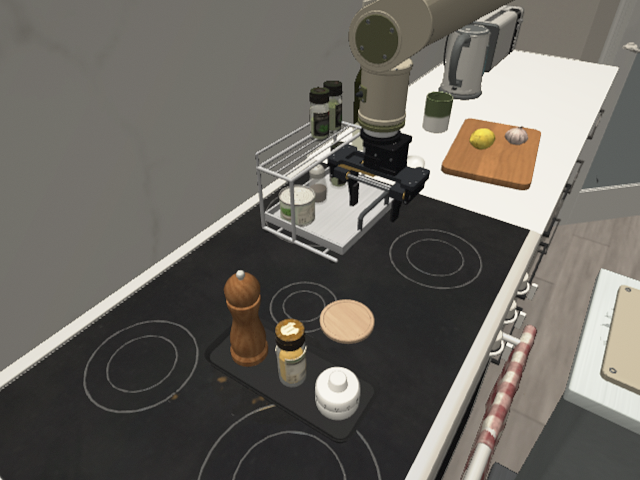

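```bash
python3 -m jog '[[0,0,0,0,0,0,-1],[0,0,0,0,0,0,-1],[0,0,0,0,0,0,-1],[0,0,0,0,0,0,-1],[0,0,0,0,0,0,-1],[0,0,0,0,0,0,-1],[0,0,0,0,0,0,-1],[0,0,0,0,0,0,-1],[0,0,0,0,0,0,-1],[0,0,0,0,0,0,-1]]' 30
```

```text
time: 31.85
ee_pos: [0.5768, -0.0184, 0.0581]
eef_rot: [0.718, 0.696, 0.0, 0.0]
ft_force: [1.4, -0.8, 0.2]
width: 0.0091
```

```bash
python3 -m jog '[[0,-0.3,0,0,0,0,-1],[0,-0.6,0,0,0,0,-1],[0,-0.9,0,0,0,0,-1],[0,-0.9,0,0,0,0,-1],[0,-0.9,0,0,0,0,-1],[0,-0.9,0,0,0,0,-1],[0,-0.9,0,0,0,0,-1]]'
```

```text
time: 32.72
ee_pos: [0.522, -0.0168, 0.0581]
eef_rot: [0.718, 0.696, 0.0, 0.0]
ft_force: [2.5, 0.8, -2.2]
width: 0.009
```

```bash
python3 -m jog '[[0,-0.9,0,0,0,0,-1],[0,-0.9,0,0,0,0,-1],[0,-0.9,0,0,0,0,-1],[0,-0.9,0,0,0,0,-1],[0,-0.9,0,0,0,0,-1],[0,-0.9,0,0,0,0,-1],[0,-0.9,0,0,0,0,-1],[0,-0.9,0,0,0,0,-1],[0,-0.9,0,0,0,0,-1],[0,-0.7,0,0,0,0,-1],[0,-0.4,0,0,0,0,-1],[0,-0.3,0,0,0,0,-1],[0,0,0,0,0,0,-1]]'
```

```text
time: 34.35
ee_pos: [0.4275, -0.0139, 0.058]
eef_rot: [0.718, 0.696, -0.0, -0.0]
ft_force: [1.2, 0.8, -1.4]
width: 0.0088
```

Travelled 149.4 mm; ease out to the stop.

```bash
python3 -m jog '[[0,-0.1,0,0,0,0,-1],[0,-0.1,0,0,0,0,-1],[0,0,0,0,0,0,-1]]'
python3 - <<'E'
from h import *
c=shot('side','s12');w=shot('wrist','w12')
E
```

```text
time: 34.72
ee_pos: [0.4274, -0.0139, 0.0581]
eef_rot: [0.718, 0.696, 0.001, 0.001]
ft_force: [12.1, 0.7, -14.5]
width: 0.0088
```

View pics/s12.png

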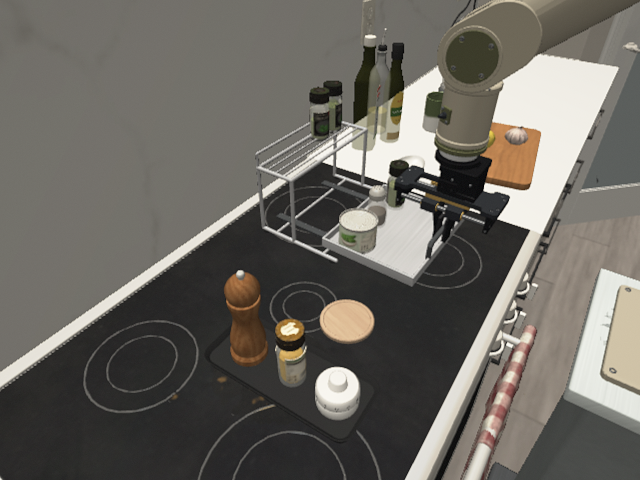

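View pics/w12.png

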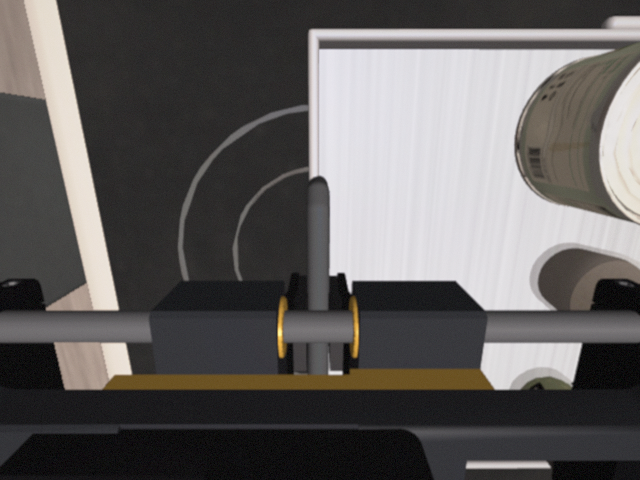

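```bash
python3 -m jog '[[0,0.2,0,0,0,0,-1],[0,0,0,0,0,0,0],[0,0,0,0,0,0,1],[0,0,0,0,0,0,1],[0,0,0,0,0,0,1],[0,0,-1,0,0,0,1],[0,0,-3,0,0,0,1],[0,0,-5,0,0,0,1],[0,0,-5,0,0,0,1],[0,0,-2,0,0,0,1],[-1,3,0,0,0,0,1],[-1,4,0,0,0,0,1],[-1,4,0,0,0,0,1],[-1,3,0,0,0,0,1],[0,0.5,0,0,0,0,1],[0,0,0,0,0,0,1],[0,0,0,0,0,0,1]]'
python3 - <<'E'
from h import *
c=shot('side','s13');w=shot('wrist','w13')
E
```

```text
time: 36.95
ee_pos: [0.5707, -0.0579, 0.2185]
eef_rot: [0.717, 0.697, 0.0, 0.0]
ft_force: [-0.5, -0.1, 0.1]
width: 0.0867
```

View pics/w13.png

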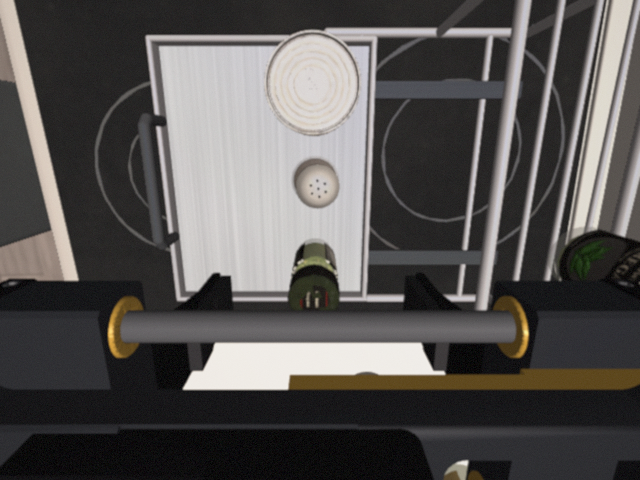

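```bash
python3 - <<'E'
from h import *
p=r.camera('wrist')
for n,u,v,z in [('shaker top',318,187,.108),('shoulder',317,184,.094),('tin',314,83,.078),('dark',315,290,.125),('hT',147,122,.066),('hB',165,240,.066)]: print(n,atz(p,u,v,z).round(4))
print(r.search_frame(p,'salt_shaker')[0])
E
```

```text
shaker top [ 0.573  -0.0159  0.108 ]
shoulder [ 0.5722 -0.0152  0.094 ]
tin [0.5721 0.061  0.078 ]
dark [ 0.5685 -0.0922  0.125 ]
hT [0.4323 0.0368 0.066 ]
hB [ 0.4323 -0.0652  0.066 ]
{'rect': [292.2, 158.8, 340.1, 207.1], 'score': 0.93}
```

```bash
python3 -m jog '[[2,0,0,0,0,0,1],[2.2,0,1,0,0,0,1],[0,0,4,0,0,0,1],[0,0,4,0,0,0,1],[0,0,3,0,0,0,1],[0,0,2,0,0,0,1],[0,0,1,0,0,0,1],[0,0,0.4,0,0,0,1],[0,0,0,0,0,0,1]]'
python3 - <<'E'
from h import *
c=shot('side','s14');w=shot('wrist','w14')
E
```

```text
time: 38.28
ee_pos: [0.573, -0.016, 0.0646]
eef_rot: [0.718, 0.696, 0.0, 0.0]
ft_force: [-0.2, 0.1, 0.8]
width: 0.087
```

View pics/w14.png

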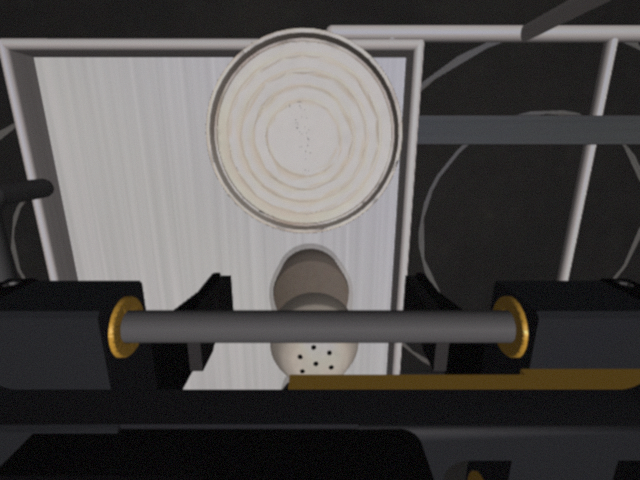

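View pics/s14.png

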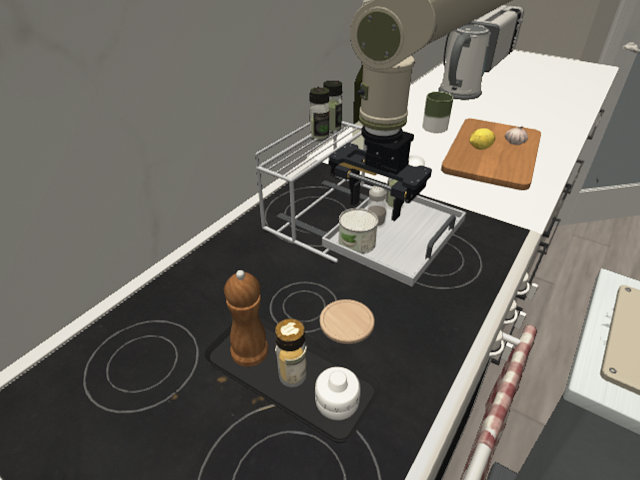

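```bash
python3 - <<'E'
from h import *
p=r.camera('wrist')
print(proj(p,[.571,-.016,.108]), atz(p,311,246,.022)-[0,.022,0], atz(p,314,333,.094), atz(p,303,137,.078))
E
python3 -m jog '[[0,-0.15,0,0,0,0,1],[0,0,0,0,0,0,-1],[0,0,0,0,0,0,-1],[0,0,0,0,0,0,-1],[0,0,0,0,0,0,-1],[0,0,0,0,0,0,-1],[0,0,0,0,0,0,-1],[0,0,0,0,0,0,-1],[0,0,0,0,0,0,-1]]' 35
```

```text
[310.04371739 357.46740335] [ 0.5704177  -0.02197964  0.022     ] [ 0.57234986 -0.01447509  0.094     ] [0.5703454  0.06058276 0.078     ]
time: 39.55
ee_pos: [0.5711, -0.0163, 0.064]
eef_rot: [0.718, 0.696, -0.0, -0.0]
ft_force: [0.1, 0.4, 0.1]
width: 0.0398
```

```bash
python3 -m jog '[[0,0,-0.5,0,0,0,-1],[0,0,-1,0,0,0,-1],[0,0,-2,0,0,0,-1],[0,0,-3,0,0,0,-1],[0,0,-3,0,0,0,-1],[0,0,-3,0,0,0,-1],[0,0,0,0,0,0,-1]]'
python3 - <<'E'
from h import *
c=shot('side','s15');w=shot('wrist','w15')
im=cv2.imread('pics/s15.png')[100:280,300:500]
cv2.imwrite('pics/s15z.png',cv2.resize(im,None,fx=3.3,fy=3.3))
E
```

```text
time: 40.42
ee_pos: [0.5726, -0.0162, 0.1921]
eef_rot: [0.718, 0.696, 0.002, 0.002]
ft_force: [0.5, 0.2, -1.6]
width: 0.0398
```

View pics/s15z.png

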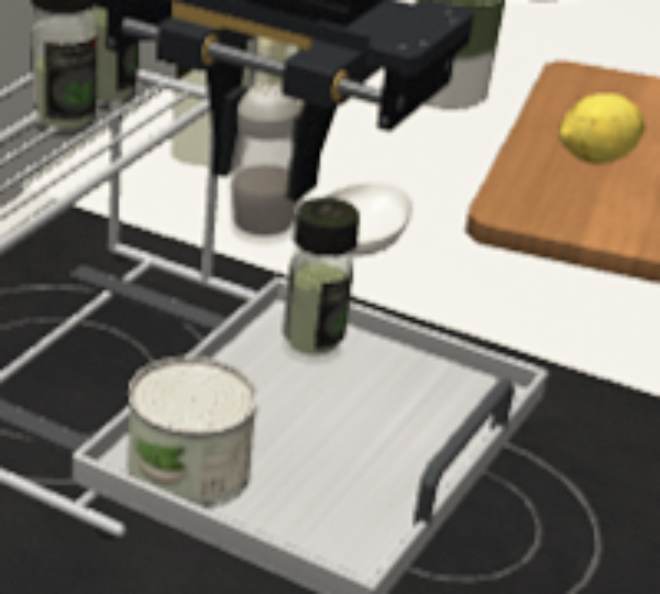

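View pics/w15.png

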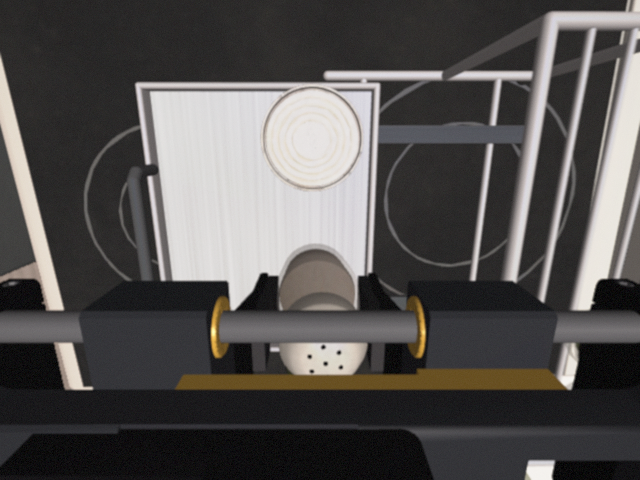

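```bash
python3 - <<'E'
from h import *
p=r.camera('wrist')
print(atz(p,317,244,.150)-[0,.021,0], r.read_state()['ee_pos'])
E
python3 -m jog '[[1,0,0,0,0,0,-1],[2,-0.5,0,0,0,0,-1],[3,-1,0,0,0,0,-1],[3.5,-1.3,0,0,0,0,-1],[3.5,-1.5,0,0,0,0,-1],[3.5,-1.5,0,0,0,0,-1],[3.3,-1.5,2,0,0,0,-1],[2.5,-1.2,2,0,0,0,-1],[1.5,-0.8,2,0,0,0,-1],[1,0,2,0,0,0,-1],[0,0,2,0,0,0,-1],[0,0,0,0,0,0,-1],[0,0,0,0,0,0,-1]]'
python3 - <<'E'
from h import *
c=shot('side','s16');w=shot('wrist','w16');r.read_state()
E
```

```text
[ 0.57174834 -0.01877639  0.15      ] [ 0.57064504 -0.01627987  0.18821586]
time: 42.2
ee_pos: [0.4857, 0.2347, 0.0895]
eef_rot: [0.718, 0.696, 0.0, -0.0]
ft_force: [0.8, -1.0, -1.1]
width: 0.0398
```

View pics/s16.png

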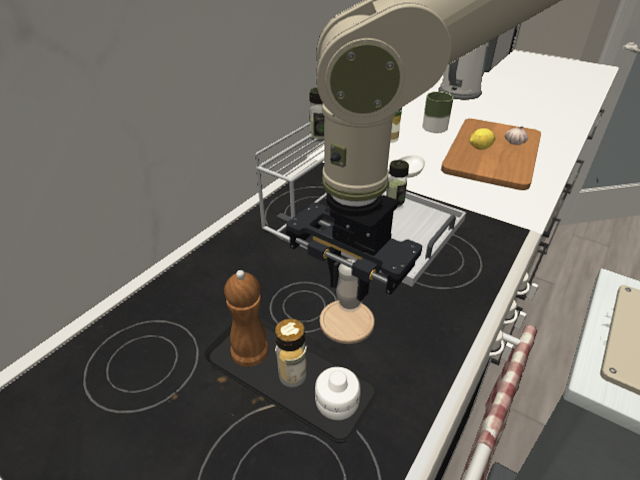

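View pics/w16.png

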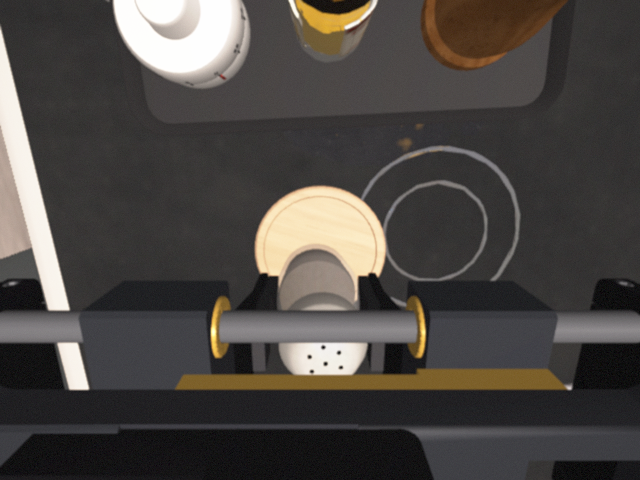

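```bash
python3 - <<'E'
from h import *
p=r.camera('wrist')
print(atz(p,320.5,186,.009)-[0,.046,0],atz(p,255,247,.009),atz(p,386,247,.009))
print(atz(p,317,245,.046)-[0,.021,0],r.read_state()['ee_pos'])
E
python3 -m jog '[[0.1,0.1,1.5,0,0,0,-1],[0,0,1,0,0,0,-1],[0,0,0.5,0,0,0,-1],[0,0,0.3,0,0,0,-1],[0,0,0.1,0,0,0,-1],[0,0,0,0,0,0,-1]]'
```

```text
[0.49002463 0.23513376 0.009     ] [0.44302827 0.23991867 0.009     ] [0.53478826 0.23724602 0.009     ]
[0.4868294  0.23010882 0.046     ] [0.4861047  0.23457928 0.0899049 ]
time: 43.1
ee_pos: [0.4868, 0.2354, 0.0553]
eef_rot: [0.718, 0.696, 0.0, 0.0]
ft_force: [-1.2, -0.3, -1.1]
width: 0.0393
```

```bash
python3 -m jog '[[0.15,0.1,0.1,0,0,0,-1],[0,0,0,0,0,0,-1]]';python3 -m jog '[[0,0,0.1,0,0,0,-1],[0,0,0,0,0,0,-1]]'
```

```text
time: 43.35
ee_pos: [0.4879, 0.237, 0.0542]
eef_rot: [0.718, 0.696, 0.0, 0.0]
ft_force: [-0.2, 0.4, -1.3]
width: 0.0398
time: 43.6
ee_pos: [0.4878, 0.2368, 0.0531]
eef_rot: [0.718, 0.696, 0.0, 0.0]
ft_force: [0.2, 0.1, -1.3]
width: 0.0398
```

```bash
python3 -m jog '[[0,0,0.1,0,0,0,-1],[0,0,0,0,0,0,-1]]'
```

```text
time: 43.85
ee_pos: [0.4879, 0.2369, 0.0529]
eef_rot: [0.718, 0.696, 0.0, 0.0]
ft_force: [-3.1, -2.7, 9.1]
width: 0.0394
```

```bash
python3 -m jog '[[0,0,-0.1,0,0,0,0],[0,0,0,0,0,0,1],[0,0,0,0,0,0,1],[0,0,0,0,0,0,1],[0,0,-1,0,0,0,1],[0,0,-3,0,0,0,1],[0,0,-5,0,0,0,1],[-1,0,-5,0,0,0,1],[-3,0,-2,0,0,0,1],[-4,0,0,0,0,0,1],[0,0,0,0,0,0,1],[0,0,0,0,0,0,1]]'
python3 - <<'E'
from h import *
c=shot('side','s17');w=shot('wrist','w17');print(r.search_frame(w,'coaster')[:1],r.search_frame(w,'salt_shaker')[:1])
E
```

```text
time: 45.35
ee_pos: [0.4853, 0.1574, 0.2136]
eef_rot: [0.718, 0.696, 0.0, 0.0]
ft_force: [-0.7, 0.7, -0.7]
width: 0.0871
[{'rect': [272.3, 87.2, 365.4, 186.1], 'score': 0.77}] [{'rect': [296.3, 112.9, 343.5, 163.7], 'score': 0.63}]
```

View pics/w17.png

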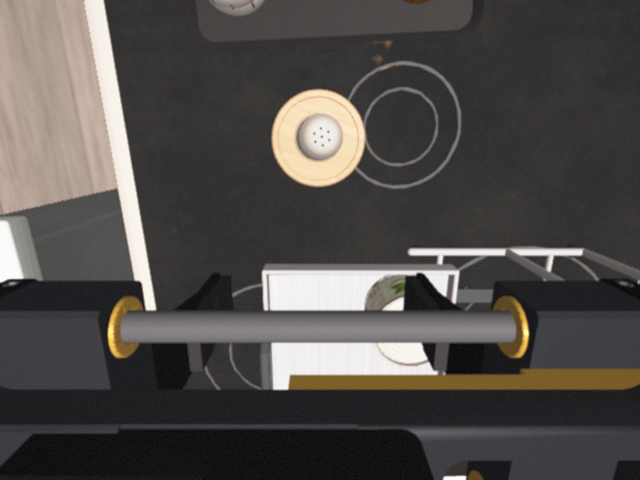

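View pics/s17.png

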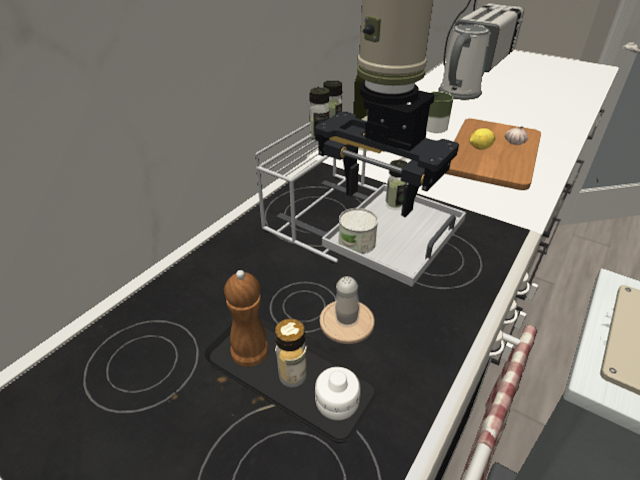

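```bash
python3 - <<'E'
from h import *
p=r.camera('wrist');im=cv2.imread('pics/w17.png')[70:200,250:385]
cv2.imwrite('pics/w17z.png',cv2.resize(im,None,fx=4.5,fy=4.5,interpolation=cv2.INTER_CUBIC))
print('coaster',atz(p,318.5,137.5,.009),'shaker top',atz(p,320.5,136,.099))
for z in (.009,.083,.099): print(proj(p,[.487,.235,z]))
E
```

```text
coaster [0.48866071 0.23681861 0.009     ] shaker top [0.48993509 0.23676101 0.099     ]
[316.86364749 139.46962786]
[316.63688334 138.80115293]
[316.5712276  138.60760729]
```

View pics/w17z.png

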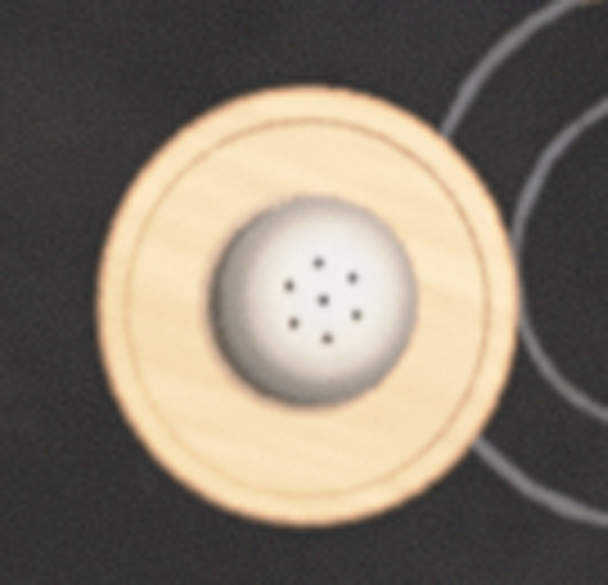

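```bash
python3 -m jog '[[-2,0,0,0,0,0,1],[-4,-1,0,0,0,0,1],[-4,-1.5,0,0,0,0,1],[-4,-1.5,0,0,0,0,1],[-2.3,-1.3,0,0,0,0,1],[-1,0,1,0,0,0,1],[0,0,4,0,0,0,1],[0,0,4,0,0,0,1],[0,0,3,0,0,0,1],[0,0,2,0,0,0,1],[0,0,1,0,0,0,1],[0,0,0.5,0,0,0,1],[0,0,0,0,0,0,1]]'
python3 - <<'E'
from h import *
w=shot('wrist','w18')
E
```

```text
time: 47.22
ee_pos: [0.4275, -0.0142, 0.0582]
eef_rot: [0.718, 0.697, 0.0, 0.0]
ft_force: [-0.0, -0.5, -0.8]
width: 0.087
```

View pics/w18.png

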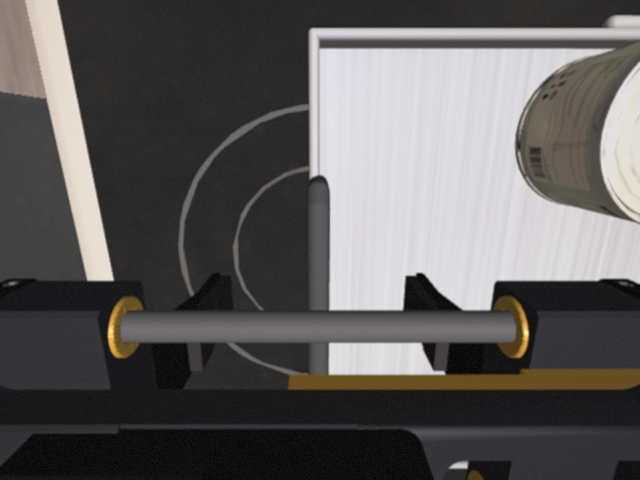

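```bash
python3 -m jog '[[0,0,0,0,0,0,-1],[0,0,0,0,0,0,-1],[0,0,0,0,0,0,-1],[0,0,0,0,0,0,-1],[0,0,0,0,0,0,-1],[0,0,0,0,0,0,-1],[0,0,0,0,0,0,-1],[0,0,0,0,0,0,-1],[0,0,0,0,0,0,-1]]' 30
python3 -m jog '[[0,0.3,0,0,0,0,-1],[0,0.6,0,0,0,0,-1],[0,0.9,0,0,0,0,-1],[0,0.9,0,0,0,0,-1],[0,0.9,0,0,0,0,-1],[0,0.9,0,0,0,0,-1],[0,0.9,0,0,0,0,-1],[0,0.9,0,0,0,0,-1],[0,0.9,0,0,0,0,-1],[0,0.9,0,0,0,0,-1],[0,0.9,0,0,0,0,-1],[0,0.9,0,0,0,0,-1],[0,0.9,0,0,0,0,-1],[0,0.9,0,0,0,0,-1],[0,0.9,0,0,0,0,-1],[0,0.9,0,0,0,0,-1],[0,0.6,0,0,0,0,-1],[0,0.4,0,0,0,0,-1],[0,0.2,0,0,0,0,-1],[0,0,0,0,0,0,-1]]'
```

```text
time: 48.4
ee_pos: [0.4275, -0.0144, 0.0581]
eef_rot: [0.718, 0.696, 0.0, 0.0]
ft_force: [2.1, -0.1, -1.3]
width: 0.0088
time: 50.9
ee_pos: [0.5745, -0.0189, 0.0581]
eef_rot: [0.718, 0.696, 0.0, 0.0]
ft_force: [-0.2, -0.4, 1.6]
width: 0.0092
```

```bash
python3 -m jog '[[0,0.15,0,0,0,0,-1],[0,0.1,0,0,0,0,-1],[0,0,0,0,0,0,-1]]'; python3 -m jog '[[0,0.1,0,0,0,0,-1],[0,0,0,0,0,0,-1]]'
```

```text
time: 51.28
ee_pos: [0.5766, -0.019, 0.0581]
eef_rot: [0.718, 0.696, 0.0, 0.0]
ft_force: [-2.5, 0.2, 4.0]
width: 0.009
time: 51.52
ee_pos: [0.5775, -0.019, 0.0581]
eef_rot: [0.718, 0.696, -0.0, -0.0]
ft_force: [-4.1, -0.3, 5.1]
width: 0.0088
```

```bash
python3 -m jog '[[0,0.1,0,0,0,0,-1],[0,0.1,0,0,0,0,-1],[0,0,0,0,0,0,-1]]'
```

```text
time: 51.9
ee_pos: [0.5775, -0.019, 0.058]
eef_rot: [0.718, 0.696, -0.002, -0.002]
ft_force: [-13.9, -1.3, 15.0]
width: 0.0085
```

```bash
python3 -m jog '[[0,-0.25,0,0,0,0,-1],[0,0,0,0,0,0,0],[0,0,0,0,0,0,1],[0,0,0,0,0,0,1],[0,0,0,0,0,0,1],[0,0,-1,0,0,0,1],[0,0,-4,0,0,0,1],[0,0,-5,0,0,0,1],[0,0,-5,0,0,0,1],[0,0,-1,0,0,-0.18,1],[0,0,0,0,0,-0.18,1],[0,0,0,0,0,-0.18,1],[0,0,0,0,0,-0.18,1],[0,0,0,0,0,-0.18,1],[0,0,0,0,0,-0.18,1],[0,0,0,0,0,-0.18,1],[0,0,0,0,0,-0.18,1],[0,0,0,0,0,-0.16,1],[0,0,0,0,0,0,1]]'
python3 - <<'E'
from h import *
c=shot('side','s19');w=shot('wrist','w19');print(r.read_state()['width'])
E
```

```text
time: 54.28
ee_pos: [0.5771, -0.0191, 0.2188]
eef_rot: [0.001, 1.0, 0.0, 0.0]
ft_force: [-0.1, 0.6, -0.0]
width: 0.087
0.08679541152314575
```

View pics/s19.png

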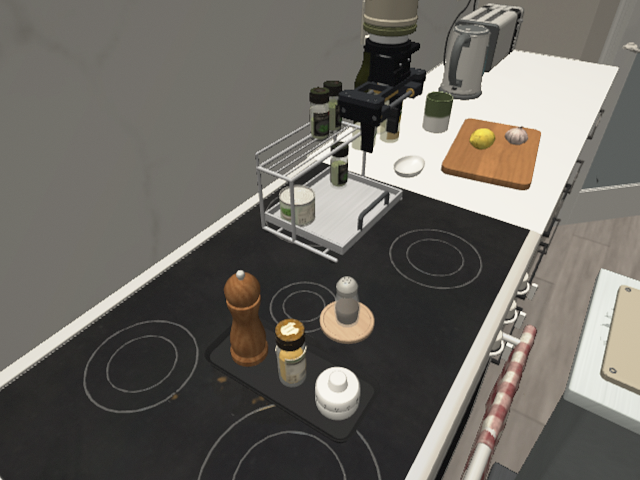

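View pics/w19.png

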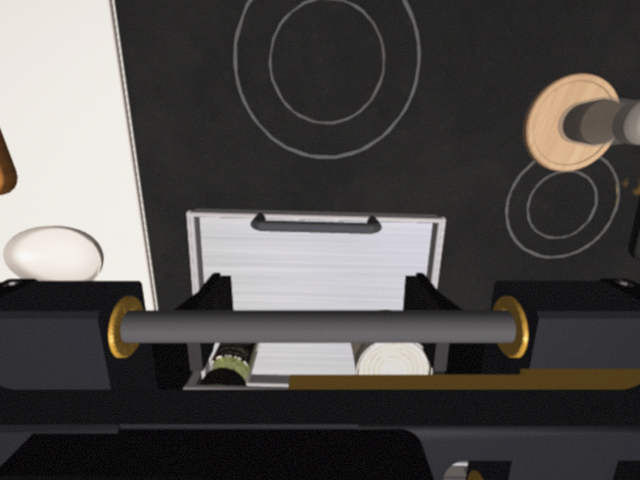

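```bash
python3 -m jog '[[2,2,0,0,0,0,1],[3,4,0,0,0,0,1],[3,5,0,0,0,0,1],[3,5,0,0,0,0,1],[3,5,0,0,0,0,1],[1.9,5,0,0,0,0,1],[0,5,0,0,0,0,1],[0,4,0,0,0,0,1],[0,3,0,0,0,0,1],[0,1.2,0,0,0,0,1],[0,0,1,0,0,0,1],[0,0,4,0,0,0,1],[0,0,4,0,0,0,1],[0,0,4,0,0,0,1],[0,0,2.5,0,0,0,1],[0,0,2,0,0,0,1],[0,0,1,0,0,0,1],[0,0,0,0,0,0,1]]'
python3 - <<'E'
from h import *
w=shot('wrist','w20')
E
```

```text
time: 56.62
ee_pos: [0.4185, 0.3728, 0.0329]
eef_rot: [0.001, 1.0, -0.0, -0.0]
ft_force: [-0.6, -0.1, 0.4]
width: 0.087
```

View pics/w20.png

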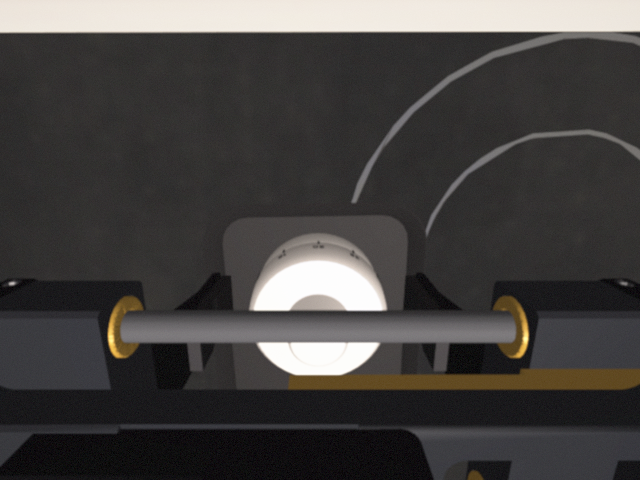

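```bash
python3 -m jog '[[0,0,0,0,0,0,-1],[0,0,0,0,0,0,-1],[0,0,0,0,0,0,-1],[0,0,0,0,0,0,-1],[0,0,0,0,0,0,-1],[0,0,0,0,0,0,-1]]' 35
python3 -m jog '[[0,0,-1,0,0,0,-1],[0,0,-3,0,0,0,-1],[0,0,-4,0,0,0,-1],[0,0,-4,0,0,0,-1],[0,-2,-2,0,0,0,-1],[0,-3,0,0,0,0,-1],[0,-4,0,0,0,0,-1],[0,-4.5,0,0,0,0,-1],[0,-4.5,0,0,0,0,-1],[-1,-4.5,0,0,0,0,-1],[-2,-4.5,0,0,0,0,-1],[-2,-4,0,0,0,0,-1],[-2,-4,0,0,0,0,-1],[-1.5,-2.5,0,0,0,0,-1],[-0.7,-1.6,0,0,0,0,-1],[0,0,0,0,0,0,-1],[0,0,4,0,0,0,-1],[0,0,4,0,0,0,-1],[0,0,3,0,0,0,-1]]'
```

```text
time: 57.42
ee_pos: [0.4186, 0.3733, 0.0333]
eef_rot: [0.0, 1.0, 0.0, 0.0]
ft_force: [-0.7, -0.6, 5.7]
width: 0.0609
time: 59.8
ee_pos: [0.509, -0.016, 0.0617]
eef_rot: [-0.001, 1.0, 0.0, -0.001]
ft_force: [0.5, -0.0, -1.1]
width: 0.0612
```

```bash
python3 -m jog '[[-0.05,0,1.5,0,0,0,-1],[0,0,1,0,0,0,-1],[0,0,0.5,0,0,0,-1],[0,0,0.2,0,0,0,-1],[0,0,0,0,0,0,-1]]'
```

```text
time: 60.42
ee_pos: [0.5109, -0.0179, 0.0315]
eef_rot: [0.0, 1.0, 0.0, 0.0]
ft_force: [-0.1, -0.9, -0.7]
width: 0.0607
```

```bash
python3 -m jog '[[0.05,0,0.4,0,0,0,-1],[0,0,0.2,0,0,0,-1],[0,0,0,0,0,0,-1]]'
```

```text
time: 60.8
ee_pos: [0.51, -0.0179, 0.0249]
eef_rot: [0.0, 1.0, 0.0, -0.0]
ft_force: [-0.1, 0.1, -2.3]
width: 0.061
```

```bash
python3 -m jog '[[0,0.05,0.1,0,0,0,-1],[0,0,0,0,0,0,-1]]'; python3 -m jog '[[0,0,0.05,0,0,0,-1],[0,0,0,0,0,0,-1]]'
```

```text
time: 61.05
ee_pos: [0.5102, -0.0177, 0.0246]
eef_rot: [0.0, 1.0, -0.0, 0.0]
ft_force: [-2.5, -1.1, 4.9]
width: 0.0609
time: 61.3
ee_pos: [0.5102, -0.0177, 0.0245]
eef_rot: [0.001, 1.0, -0.0, 0.0]
ft_force: [-5.5, -1.5, 12.5]
width: 0.061
```

```bash
python3 -m jog '[[0,0,-0.1,0,0,0,0],[0,0,0,0,0,0,1],[0,0,0,0,0,0,1],[0,0,0,0,0,0,1],[0,0,-1,0,0,0,1],[0,0,-4,0,0,0,1],[0,0,-5,0,0,0,1],[0,0,-5,0,0,0,1],[-1.7,0.4,-2,0,0,0,1],[0,0,0,0,0,0,1],[0,0,0,0,0,0,1]]'
python3 - <<'E'
from h import *
w=shot('wrist','w21')
q=r.search_frame(w,'timer');print(q[0]['rect'])
E
```

```text
time: 62.68
ee_pos: [0.5262, -0.0135, 0.1937]
eef_rot: [0.0, 1.0, -0.0, -0.001]
ft_force: [-0.1, 0.4, -0.4]
width: 0.0871
[279.5, 175.4, 348.1, 242.0]
```

View pics/w21.png

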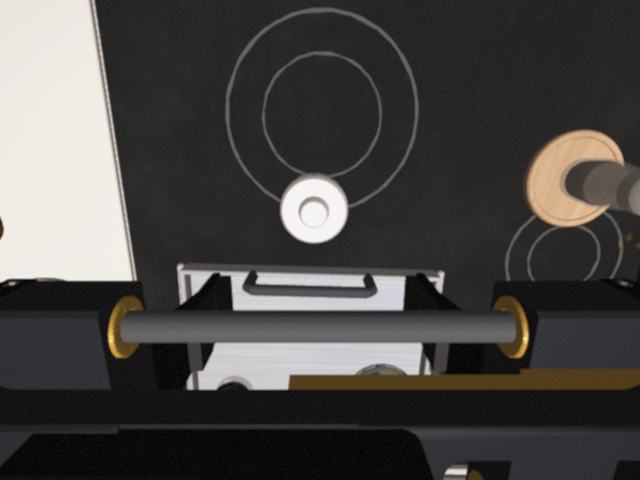

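```bash
python3 -m jog '[[0.5,2,0,0,0,0,1],[1,4,0,0,0,0,1],[1,5,0,0,0,0,1],[0.4,5,0,0,0,0,1],[0,5,0,0,0,0,1],[0,5,0,0,0,0,1],[0,5,0,0,0,0,1],[0,4,0,0,0,0,1],[0,2.5,0,0,0,0,1],[0,1.3,0,0,0,0,1],[0,0,1,0,0,0,1],[0,0,3,0,0,0,1],[0,0,3.5,0,0,0,1],[0,0,2.4,0,0,0,1],[0,0,1.2,0,0,0,1],[0,0,0.8,0,0,0,1],[0,0,0,0,0,0,1]]'
python3 - <<'E'
from h import *
w=shot('wrist','w22')
E
```

```text
time: 64.9
ee_pos: [0.4986, 0.3743, 0.0756]
eef_rot: [0.001, 1.0, -0.0, 0.0]
ft_force: [-0.4, 0.2, 0.4]
width: 0.0869
```

View pics/w22.png

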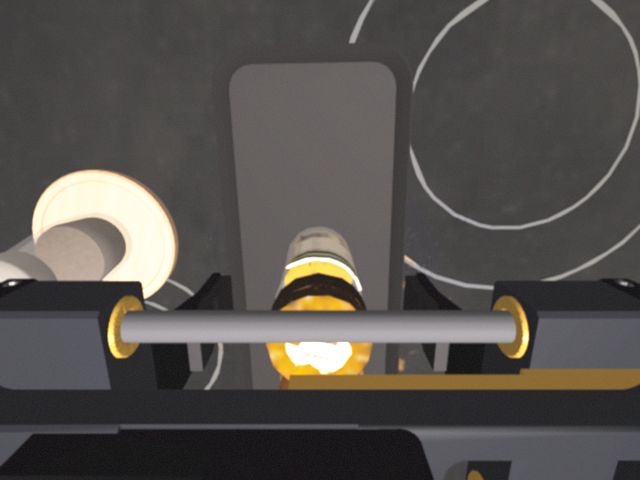

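```bash
python3 -m jog '[[0.15,0,0.1,0,0,0,1],[0,0,0,0,0,0,-1],[0,0,0,0,0,0,-1],[0,0,0,0,0,0,-1],[0,0,0,0,0,0,-1],[0,0,0,0,0,0,-1],[0,0,0,0,0,0,-1],[0,0,0,0,0,0,-1]]' 35
python3 -m jog '[[0,0,-1,0,0,0,-1],[0,0,-3,0,0,0,-1],[0,0,-4,0,0,0,-1],[0,0,-4,0,0,0,-1],[0,-1,-2,0,0,0,-1],[0,-2,0,0,0,0,-1],[0,-3.5,0,0,0,0,-1],[0,-4.5,0,0,0,0,-1],[0,-4.5,0,0,0,0,-1],[-0.1,-4.5,0,0,0,0,-1],[-0.1,-4.5,0,0,0,0,-1],[-0.1,-4.5,0,0,0,0,-1],[-0.1,-4.5,0,0,0,0,-1],[-0.1,-4.5,0,0,0,0,-1],[-0.1,-4,0,0,0,0,-1],[0,-3,0,0,0,0,-1],[0,-1.5,0,0,0,0,-1],[0,-0.8,0,0,0,0,-1],[0,0,0,0,0,0,-1],[0,0,0,0,0,0,-1]]'
```

```text
time: 65.95
ee_pos: [0.4969, 0.3746, 0.0746]
eef_rot: [0.0, 1.0, 0.0, 0.0]
ft_force: [-0.1, -0.0, 0.6]
width: 0.04
time: 68.45
ee_pos: [0.5026, -0.0973, 0.2145]
eef_rot: [-0.0, 1.0, 0.0, -0.0]
ft_force: [-0.3, -0.7, -0.8]
width: 0.0404
```

```bash
python3 -m jog '[[0,-0.1,1,0,0,0,-1],[0,0,3,0,0,0,-1],[0,0,4,0,0,0,-1],[0,0,3,0,0,0,-1],[0,0,2,0,0,0,-1],[0,0,1,0,0,0,-1],[0,0,0.5,0,0,0,-1],[0,0,0.2,0,0,0,-1],[0,0,0,0,0,0,-1]]'
```

```text
time: 69.58
ee_pos: [0.5029, -0.0994, 0.068]
eef_rot: [0.0, 1.0, -0.0, 0.0]
ft_force: [0.1, -0.1, 0.7]
width: 0.0399
```

```bash
python3 -m jog '[[0,0.1,0.15,0,0,0,-1],[0,0,0,0,0,0,-1]]'; python3 -m jog '[[0,0,0.1,0,0,0,-1],[0,0,0,0,0,0,-1]]'
```

```text
time: 69.82
ee_pos: [0.5026, -0.0983, 0.0662]
eef_rot: [0.0, 1.0, 0.0, 0.0]
ft_force: [0.3, -0.2, -1.3]
width: 0.0402
time: 70.08
ee_pos: [0.5028, -0.0984, 0.0657]
eef_rot: [0.0, 1.0, -0.0, 0.0]
ft_force: [-1.9, 0.3, 6.8]
width: 0.0402
```

```bash
python3 -m jog '[[0,0,0,0,0,0,0],[0,0,0,0,0,0,1],[0,0,0,0,0,0,1],[0,0,0,0,0,0,1],[0,0,0,0,0,0,1],[0,0,-1,0,0,0,1],[0,0,-4,0,0,0,1],[0,0,-5,0,0,0,1],[0,0,-5,0,0,0,1],[-2.7,0.1,-3.3,0,0,0,1],[0,0,0,0,0,0,1],[0,0,0,0,0,0,1]]'
python3 - <<'E'
from h import *
w=shot('wrist','w23')
E
```

```text
time: 71.58
ee_pos: [0.5289, -0.0974, 0.2475]
eef_rot: [0.0, 1.0, 0.0, -0.0]
ft_force: [-0.7, 0.0, -0.2]
width: 0.0871
```

View pics/w23.png

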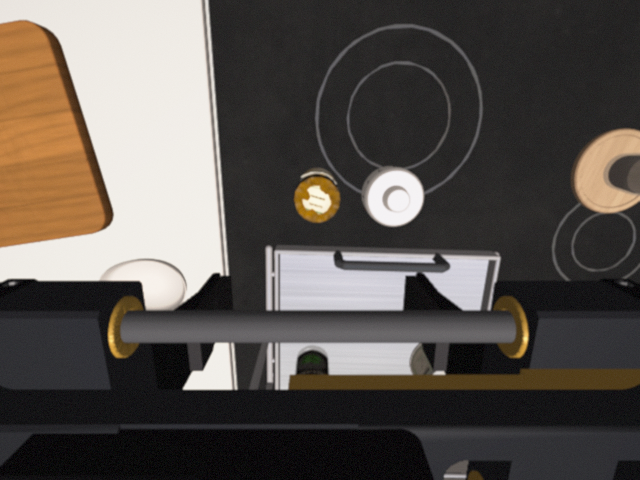

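```bash
python3 -m jog '[[0,2,0,0,0,0,1],[0,4,0,0,0,0,1],[0,5,0,0,0,0,1],[0,5,0,0,0,0,1],[-1,5,0,0,0,0,1],[-1,5,0,0,0,0,1],[-1,5,0,0,0,0,1],[-1,5,0,0,0,0,1],[-1,5,0,0,0,0,1],[-0.2,4,0,0,0,0,1],[0,2,0,0,0,0,1],[0,0.4,0,0,0,0,1],[0,0,2,0,0,0,1],[0,0,3,0,0,0,1],[0,0,3,0,0,0,1],[0,0,1.7,0,0,0,1],[0,0,0.9,0,0,0,1],[0,0,0,0,0,0,1]]'
python3 - <<'E'
from h import *
w=shot('wrist','w24')
E
```

```text
time: 73.88
ee_pos: [0.5821, 0.3761, 0.1423]
eef_rot: [0.001, 1.0, -0.0, 0.0]
ft_force: [-0.3, -1.0, 0.4]
width: 0.0867
```

View pics/w24.png

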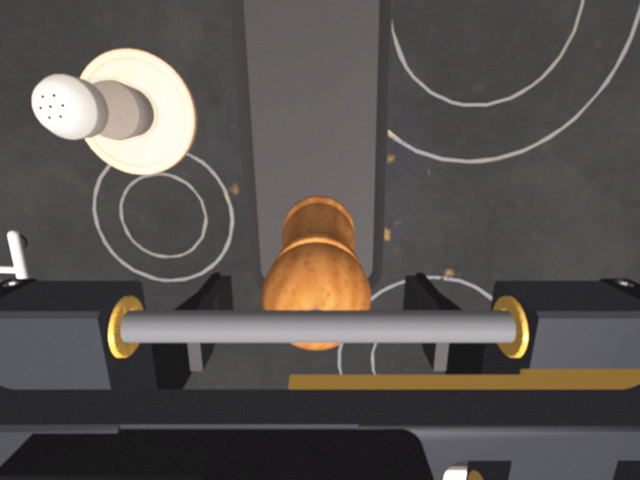

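```bash
python3 -m jog '[[0.15,0,0.17,0,0,0,1],[0,0,0,0,0,0,-1],[0,0,0,0,0,0,-1],[0,0,0,0,0,0,-1],[0,0,0,0,0,0,-1],[0,0,0,0,0,0,-1],[0,0,0,0,0,0,-1],[0,0,0,0,0,0,-1]]' 50
python3 -m jog '[[0,0,-1,0,0,0,-1],[0,0,-2,0,0,0,-1],[0,0,-3,0,0,0,-1],[0,0,-3,0,0,0,-1],[0,-1,-2,0,0,0,-1],[0,-2,0,0,0,0,-1],[0,-3,0,0,0,0,-1],[0,-3.5,0,0,0,0,-1],[0,-3.5,0,0,0,0,-1],[0.5,-3.5,0,0,0,0,-1],[1,-3.5,0,0,0,0,-1],[1.5,-3.5,0,0,0,0,-1],[1.5,-3,0,0,0,0,-1],[1.5,-2.5,0,0,0,0,-1],[0.8,-1.5,0,0,0,0,-1],[0.3,-1,0,0,0,0,-1],[0,0,0,0,0,0,-1],[0,0,0,0,0,0,-1]]'
```

```text
time: 74.92
ee_pos: [0.5804, 0.3766, 0.1404]
eef_rot: [0.0, 1.0, 0.0, 0.0]
ft_force: [0.3, -0.4, -0.4]
width: 0.047
time: 77.18
ee_pos: [0.5094, 0.0625, 0.2502]
eef_rot: [-0.0, 1.0, 0.0, 0.0]
ft_force: [-0.1, -0.7, -1.4]
width: 0.0467
```

```bash
python3 -m jog '[[0,-0.15,1,0,0,0,-1],[0,0,3,0,0,0,-1],[0,0,3,0,0,0,-1],[0,0,2,0,0,0,-1],[0,0,1.3,0,0,0,-1],[0,0,0.8,0,0,0,-1],[0,0,0.4,0,0,0,-1],[0,0,0.1,0,0,0,-1],[0,0,0,0,0,0,-1]]'
```

```text
time: 78.3
ee_pos: [0.5094, 0.0601, 0.1348]
eef_rot: [0.0, 1.0, 0.0, 0.0]
ft_force: [0.7, -0.6, -0.8]
width: 0.047
```

```bash
python3 -m jog '[[-0.05,0,0.15,0,0,0,-1],[0,0,0.1,0,0,0,-1],[0,0,0,0,0,0,-1]]';python3 -m jog '[[0,0,0.1,0,0,0,-1],[0,0,0,0,0,0,-1]]'
```

```text
time: 78.68
ee_pos: [0.5096, 0.0601, 0.1318]
eef_rot: [0.0, 1.0, 0.0, 0.0]
ft_force: [0.3, 0.1, -1.6]
width: 0.0465
time: 78.92
ee_pos: [0.5102, 0.0601, 0.1316]
eef_rot: [0.0, 1.0, 0.0, 0.001]
ft_force: [-0.3, -0.9, 5.5]
width: 0.0469
```

```bash
python3 - <<'E'
from h import *
w=shot('side','s25');w=shot('wrist','w25')
im=cv2.imread('pics/s25.png')[120:320,300:480]
cv2.imwrite('pics/s25z.png',cv2.resize(im,None,fx=3,fy=3))
E
```

```text
(no output)
```

View pics/s25z.png

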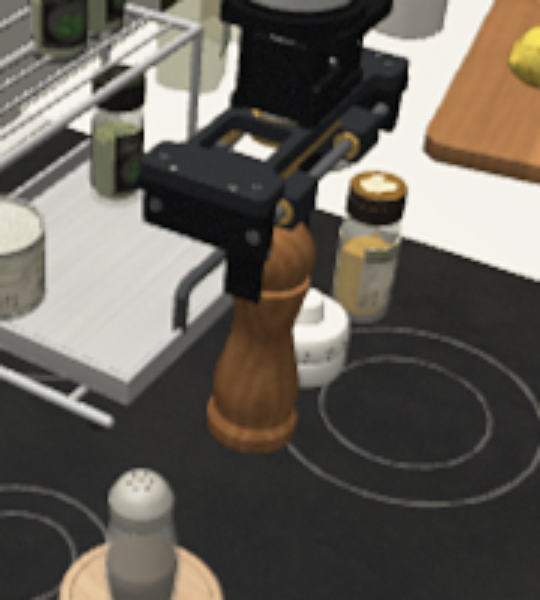

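Contact, and the picture matches the start one. Release and back off.

```bash
python3 -m jog '[[0,0,0,0,0,0,0],[0,0,0,0,0,0,1],[0,0,0,0,0,0,1],[0,0,0,0,0,0,1],[0,0,-1,0,0,0,1],[0,0,-3,0,0,0,1],[0,0,-5,0,0,0,1],[0,0,-5,0,0,0,1],[-3.9,-3.3,-2,0,0,0,1],[-3.8,-3.4,0,0,0,0,1],[0,0,0,0,0,0,1],[0,0,0,0,0,0,1]]'
python3 - <<'E'
from h import *
w=shot('wrist','w26');s=shot('side','s26')
for a,b,box,f in [('w1','w26',(180,90,450,220),'cw'),('s19','s26',(200,100,480,450),'css')]:
    A=cv2.imread(f'pics/{a}.png');B=cv2.imread(f'pics/{b}.png')
for n,p in (('w26','w'),):
    im=cv2.imread('pics/w26.png')[90:220,180:450]
    cv2.imwrite('pics/w26z.png',cv2.resize(im,None,fx=2.96,fy=2.96,interpolation=cv2.INTER_CUBIC))
E
```

```text
time: 80.53
ee_pos: [0.5863, -0.0064, 0.291]
eef_rot: [0.0, 1.0, 0.0, -0.0]
ft_force: [0.2, 1.0, 0.0]
width: 0.0869
```

View pics/w26z.png

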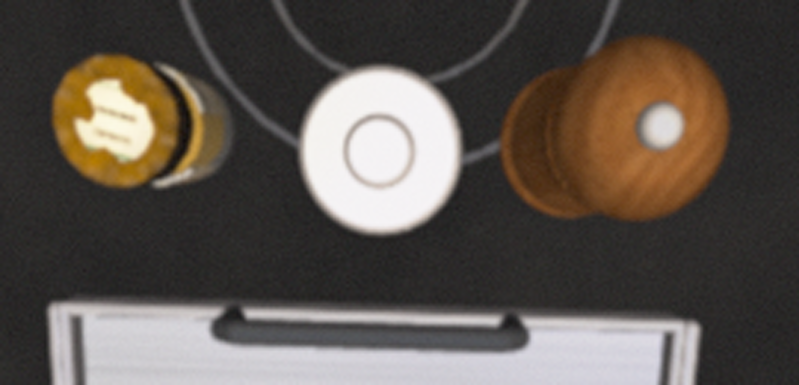

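View pics/s26.png

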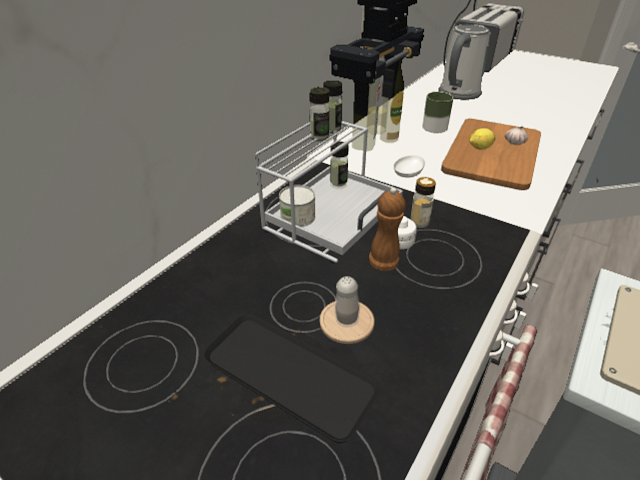

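```bash
python3 -m jog '[[0,0,0,0,0,0,1],[0,0,0,0,0,0,1]]'; python3 -c "
from bench import r
print(r.close_job())"
```

```text
time: 80.88
ee_pos: [0.5864, -0.0065, 0.2912]
eef_rot: [0.0, 1.0, 0.0, 0.0]
ft_force: [0.2, -0.5, 0.4]
width: 0.0872
the job is handed in; nothing more can be done
None
```

The job is handed in at 80.9 s of the 152 s allowed, with every step done in the order you asked. The hand-in itself reports no verdict.

**What I did**
- I stood the mill, jar and timer on the black side tray, in that order.
- I pulled the slide-out tray about 150 mm to its stop, where it pushed back with about 12 N.
- I stood the salt shaker on the coaster.
- I pushed the tray home to its stop, where it pushed back with about 14 N.
- I put the timer, jar and mill back at the positions where I had gripped them.

**Last checks**
- **Row of three:** the final wrist picture matches the first one to about 1 mm for the timer and the mill. The jar looked about 1.5 mm off in an earlier view. All three stand upright.
- **Shaker:** it stood upright about 1.5 mm from the coaster's centre, measured once just after placing it.
- **Tray:** it is fully home. The tin and the dark-capped jar look unmoved on it in the pictures, though I did not measure their positions afterwards.
- **Robot:** the gripper was open and clear of everything when I handed in.

**Where readings disagreed**
- The cameras put the same objects several millimetres apart, up to 9 mm for the jar and mill. I relied on the wrist camera and the gripped positions instead.
- The shaker measured about 40 mm between the fingers, not the stated 44 mm, but it was held firmly and stayed upright.

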